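# Size an unmarked axle on the gauge plate

## Task

The axle lying on the rubber mat has lost its size marking: take it threaded end first to the leaning gauge plate and step it down square through the holes, the widest first, then the middle one, then the narrowest, each time pushing until it stands at least a couple of centimetres out behind the plate, or until it comes up against a hole too tight for it (do not force it), and drawing it back out. Then lay it flat, lengthwise, about the middle of the sorting-tray lane that belongs to the narrowest hole it went through (the lanes lie in the same order as the holes, widest at the left as seen from the robot), and let go of it. Leave the other axle in the steel parts tray, and do not disturb the other things on the bench.

Things in the scene. Friction and masses are not known exactly. Their poses are not given: they have to be found in the camera images.
- axle_a: Hollow aluminium axle, 150 mm long, lying level: on the rubber mat (then it is the one to size) or in the parts tray (then leave it). Shank 15 or 12 mm thick (unknown: the gauge tells), tip chamfered over 4 mm. Origin on its axis at mid-length, +x towards the threaded tip, which starts out pointing roughly away from the robot; at -x an 11 mm hex head, no wider across flats than the shank, keeps it from rolling. 0.06 to 0.15 kg.
- axle_b: Hollow aluminium axle, 150 mm long, lying level: on the rubber mat (then it is the one to size) or in the parts tray (then leave it). Shank 15 or 12 mm thick (unknown: the gauge tells), tip chamfered over 4 mm. Origin on its axis at mid-length, +x towards the threaded tip, which starts out pointing roughly away from the robot; at -x an 11 mm hex head, no wider across flats than the shank, keeps it from rolling. 0.06 to 0.15 kg.
- axle_a_tip (a point): Centre of the threaded tip's end face of axle_a, 75 mm from its origin.
- axle_b_tip (a point): Centre of the threaded tip's end face of axle_b, 75 mm from its origin.
- mat: Black rubber mat, 240 x 150 x 4 mm, fixed; origin at the centre of its underside, x along its long side.
- plate: Steel gauge plate, 190 mm wide, 85 mm high along its slope, 8 mm thick, fixed on a grey stand (214 mm wide, 150 mm deep), facing the robot. It leans back 30 degrees from upright: an axle goes in square sloping 30 degrees down and away. Holes in a row 27 mm below its top edge, 114 mm above the bench, 80 mm free behind them. Origin: centre of its back face; +z square out of its front, +x up its slope, +y left.
- hole_20 (a point): Left (widest) hole of the gauge plate, 21.6 mm wide, for 20 mm axles. Point at its centre on the plate's front face; +z points square out of the face towards the robot and up, +x up along the plate, +y to the robot's left along the row.
- hole_15 (a point): Middle hole of the gauge plate, 16.6 mm wide, for 15 mm axles. Point at its centre on the plate's front face; +z points square out of the face towards the robot and up, +x up along the plate, +y to the robot's left along the row.
- hole_12 (a point): Right (narrowest) hole of the gauge plate, 13.6 mm wide, for 12 mm axles. Point at its centre on the plate's front face; +z points square out of the face towards the robot and up, +x up along the plate, +y to the robot's left along the row.
- sort_tray: Low grey plastic sorting tray, 210 x 255 x 16 mm, fixed, floor and walls 4 mm; two dividers rising 10 mm from the floor part it into three lanes running along its x axis. Origin at the centre of its underside.
- lane_20 (a point): Left lane of the sorting tray, for 20 mm axles: point at the centre of its floor, 4 mm above the bench. The lane is 202 mm long along the tray's x axis and 79 mm wide along its y axis.
- lane_15 (a point): Middle lane of the sorting tray, for 15 mm axles: point at the centre of its floor, 4 mm above the bench. The lane is 202 mm long along the tray's x axis and 79 mm wide along its y axis.
- lane_12 (a point): Right lane of the sorting tray, for 12 mm axles: point at the centre of its floor, 4 mm above the bench. The lane is 202 mm long along the tray's x axis and 79 mm wide along its y axis.
- parts_tray: Shiny steel parts tray, 240 x 150 x 28 mm, fixed, floor 4 mm thick; origin at the centre of its underside. The axle in it is to be left alone.
- stock_axle: A 20 mm axle of the same length already lying in the left lane of the sorting tray; leave it. Origin at mid-length on its axis.
- torque_wrench: Chrome torque wrench, 375 mm long, lying beyond the gauge; origin on the bench under its middle, x axis across it. Leave it.
- front_light: Blue plastic front light, 90 x 46 x 40 mm, in front of the gauge; origin on the bench under its middle. Leave it.
- silicone_grip: White ribbed silicone handlebar grip, 132 mm long, 35 mm thick, beyond the sorting tray; origin on the bench under its middle. Leave it.
- pump_head: Aluminium pump head with a lever on top, 85 mm long, 45 mm high, in front of the gauge; origin on the bench under its middle. Leave it.
- lube_bottle: White closed lube bottle, 42 mm thick, 125 mm high, standing beyond the gauge to the left; origin at the centre of its foot. Leave it.
- spanner: Steel spanner, 170 mm long, lying across, between the robot and the sorting tray; origin on the bench under its middle. Leave it.
Mind the look-alikes: they are no part of the job. What is shaped like the axle_a but green is not meant.

How it is judged:
By the outcome, as a careful person would: the job done as asked, in the order asked, and still so for the second after the job is handed in, with the robot touching nothing.
It also fails if it takes over 54 s, if anything falls off the work surface, if the arm or the gripper's body presses on something with over 40 N, if the wrist force passes 120 N, or if a joint passes its speed limit or range.

## Robot

A 6-joint arm with a two-finger parallel gripper is mounted at the origin on the work surface. World frame = base frame: x ahead of the robot, y to its left, z up, the work surface at z = 0. Lengths are in mm, angles in rad, forces in N, time in s.
With the tool pointing down it reaches from about 350 to 975 mm from the base axis. Payload 7.1 kg.
Tool frame: the origin (TCP) lies midway between the tips of the shut fingers; the grasp point (between the pads) lies 19 mm behind it (ctrl.hold_point_z is the distance from the TCP to the grasp point, in mm); z points along the fingers, y is the direction in which the jaws open and shut (so a half turn about z gives the same grasp; the last joint's range is limited). The gripper opens to 88 mm and grips with 3 to 60 N. Pads are 20 mm wide; open, the fingers measure 115 mm over their backs; the gripper's body (75 mm by 178 mm) begins 61 mm behind the grasp point.
Start: joints at [-1.163, 0.423, 1.63, -0, 1.089, -0.019], TCP at [258.74, -568.91, 222.675] pointing down, gripper open.
Joint ranges: [-3, 3], [-0.9, 2.11], [0.09, 2.58], [-1.31, 4.45], [0.11, 2.69], [-2.54, 2.54]. Speed limits (rad/s): [2.39, 2.39, 3.01, 3.14, 3.14, 3.14].

## Interface

Orientations are given as a rotation vector (axis times angle).
In Python, from workcell import ctrl, eyes gives the robot as it stands.
- The arm moves only by the tool move_arm, never from a script. Its argument "deltas" is a list of rows, each a list of 6 numbers: the shift along the tool's x, y, z in mm, then the turn, a rotation vector about the tool's x, y, z in rad. A call has 1 to 5 rows; each row shifts and turns the pose as measured when the row begins, along the tool's axes as they then stand; what a row does not reach is not made up. A row lasts 1/12 s, in which the tool goes at most 41.7 mm and 7.16 degrees, less where a joint would pass 70% of its speed; a pose out of reach is approached as far as the arm can. A call is refused whole if a number of a shift passes 41.7 or a number of a turn 0.125, either way. A call with a gripper value outside its range is refused whole. "hand" is the closure, from -1 (fully open) to 1 (shut), set as the call begins (left out, the last holds). The fingers move at their own pace and stop on an object; the grip force is fixed at half the most. Time passes only in rows, so rows that do not move let the fingers close. It gives the time, the measured TCP pose, the force and the opening at its end, in the units of the state.
- ctrl.get_obs(): the state, without advancing time (a new reading comes with each control period).
- eyes.get_image(name): name is "side" or "top"; returns a dict with "frame" (400x640x3 uint8, red, green, blue), "range_z" (400x640 float32, mm along the optical axis (not along the pixel's ray), 0 where there is no reading), "fx", "fy", "cx", "cy" (pixels), "cam_to_world" (4x4, takes a point from camera to world coordinates). Camera axes: x right, y down, z forward; pixel columns grow to the right and rows downward; lengths in mm; the calibration is good to about 2 mm. A picture is of the moment at which its call begins.
- ctrl.close_job(): hands the job in, once; it reports no verdict.
The state is a dict: "t": time; "qpos": joint angles; "qvel": joint speeds; "joint_torque": joint torques, N m; "ee_pos": TCP position; "orientation": TCP orientation; "ft_force": force on the tool from outside, world axes, zero at the start; "moment": the same for the moment, N m; "width": finger opening in mm.
Only numpy, scipy, OpenCV 4.12 (cv2) and the standard library are available. Lean on these libraries where they do the work, as an engineer would, in place of code of your own. Each camera call takes 0.05 s, during which the arm holds its last target.

## Working session

There is one attempt and no reset: what is moved stays moved. The work goes in short steps, Python scripts to look and compute and a tool call to move; the robot and the scene stay as the last step left them, time stands still between calls to the robot, and variables do not carry over. Pictures are saved under pics/ and viewed, and the job is handed in when it is done.

Besides the shell and the picture viewer there is one more tool, called after "Call:" as name([rows], argument=value, ...), one row to a line, values as JSON. move_arm: Moves the arm, as the interface text tells. Its arguments: {"type":"object","properties":{"deltas":{"type":"array"},"hand":{"type":"number"}},"required":["deltas"]}

```bash
mkdir -p pics; ls; python3 - <<'E'
from workcell import ctrl, eyes
import cv2, numpy as np
o=ctrl.get_obs(); print(o); print(ctrl.hold_point_z)
for n in ("side","top"):
    im=eyes.get_image(n)
    cv2.imwrite(f"pics/{n}0.png",im["frame"][:,:,::-1])
    np.savez(f"pics/{n}0.npz",**im)
    print(n,im["fx"],im["fy"],im["cx"],im["cy"]); print(np.round(im["cam_to_world"],3))
E
```

```text
pics
{'t': 0.0, 'qpos': array([-1.16303133e+00,  4.23842047e-01,  1.63070570e+00, -8.63714414e-08,
        1.08860074e+00, -1.89852154e-02]), 'qvel': array([ 1.66279112e-03, -1.47682315e-04,  1.35123220e-03, -2.78279628e-04,
        2.66472531e-05, -2.43706397e-04]), 'joint_torque': array([ 2.54042301e-03, -5.44624507e+01, -2.73666787e+01,  6.45077974e-02,
        2.27211986e-02, -1.29137024e-04]), 'ee_pos': array([ 258.50261561, -568.41001608,  221.89478095]), 'orientation': array([-3.06885495e+00, -6.64939406e-01,  4.71971486e-04]), 'ft_force': array([-0.07223484, -0.43439336, -0.23223918]), 'moment': array([0.00502013, 0.02906309, 0.02931472]), 'width': 87.89631230560776}
18.700000000000003
side 380.091123630841 380.091123630841 320.31946283719134 200.11074955117056
[[-9.29000e-01 -1.64000e-01  3.33000e-01  1.14037e+02]
 [-3.71000e-01  4.63000e-01 -8.05000e-01  9.89629e+02]
 [-2.20000e-02 -8.71000e-01 -4.90000e-01  6.64106e+02]
 [ 0.00000e+00  0.00000e+00  0.00000e+00  1.00000e+00]]
top 422.5375975838217 422.5375975838217 313.3611878178515 205.2508197441385
[[ 2.900000e-02 -9.850000e-01  1.690000e-01  2.832590e+02]
 [-9.990000e-01 -3.100000e-02 -8.000000e-03  8.787600e+01]
 [ 1.300000e-02 -1.690000e-01 -9.860000e-01  1.208911e+03]
 [ 0.000000e+00  0.000000e+00  0.000000e+00  1.000000e+00]]
```

View pics/side0.png

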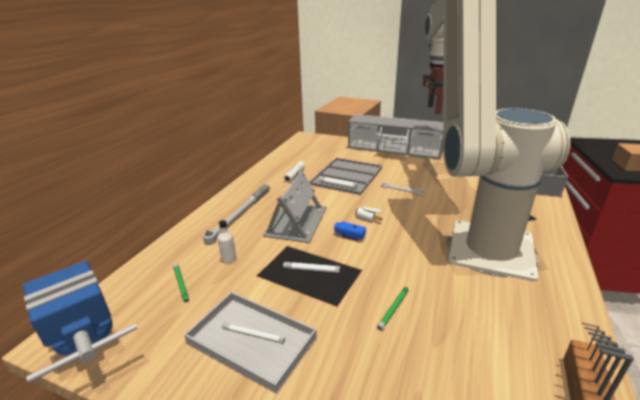

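View pics/top0.png

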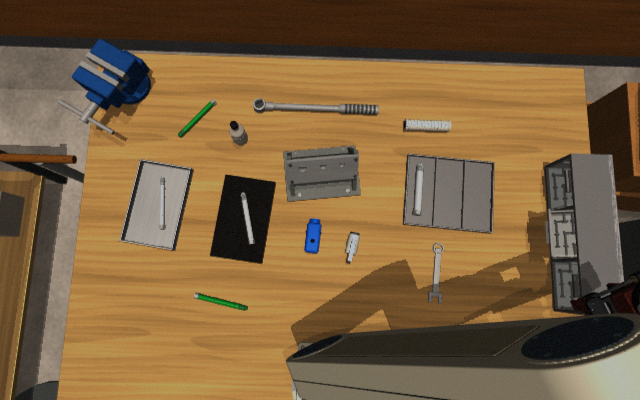

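```bash
cat > h.py <<'E'
import numpy as np, cv2
def load(n): return dict(np.load(f"pics/{n}.npz"))
def cloud(im):
    z=im["range_z"]; v,u=np.mgrid[:z.shape[0],:z.shape[1]]
    P=np.stack([(u-im["cx"])/im["fx"]*z,(v-im["cy"])/im["fy"]*z,z],-1)
    T=im["cam_to_world"]; W=P@T[:3,:3].T+T[:3,3]; W[z==0]=np.nan
    return W
def ray(im,u,v):
    T=im["cam_to_world"]; d=T[:3,:3]@np.array([(u-im["cx"])/im["fx"],(v-im["cy"])/im["fy"],1]); return T[:3,3],d
def atz(im,u,v,z):
    o,d=ray(im,u,v); return o+d*(z-o[2])/d[2]
def proj(im,p):
    T=im["cam_to_world"]; q=T[:3,:3].T@(np.asarray(p)-T[:3,3]); return np.array([im["fx"]*q[0]/q[2]+im["cx"],im["fy"]*q[1]/q[2]+im["cy"]])
def crop(im,u0,u1,v0,v1,s,name):
    c=im["frame"][v0:v1,u0:u1,::-1]; cv2.imwrite(name,cv2.resize(c,None,fx=s,fy=s,interpolation=cv2.INTER_CUBIC))
E
python3 - <<'E'
from h import *
t=load("top0"); s=load("side0")
crop(t,200,380,130,270,4,"pics/c1.png")
crop(s,180,400,150,310,3.5,"pics/c2.png")
crop(t,390,510,140,310,3.5,"pics/c3.png")
for n,i in(("top",t),("side",s)):
    W=cloud(i)
    for (u,v) in ([(400,250),(240,190),(320,150),(320,190)] if n=="top" else [(350,300),(270,270),(296,205)]): print(n,u,v,W[v,u])
E
```

```text
top 400 250 [ 368.62987132 -172.96128183    0.9166841 ]
top 240 190 [528.74274005 293.10895118   0.92042328]
top 320 150 [655.41012145  63.55837738   7.21546955]
top 320 190 [534.89156899  60.33996153   7.23747141]
side 350 300 [315.02687843 330.17758864  -2.84483325]
side 270 270 [548.13959771 304.93503202   3.65505268]
side 296 205 [559.94343429 103.06308439  92.62056218]
```

View pics/c1.png

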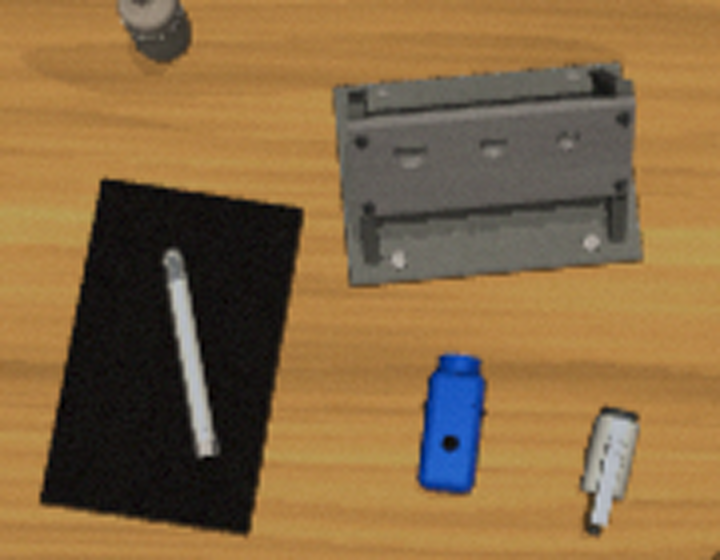

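View pics/c2.png

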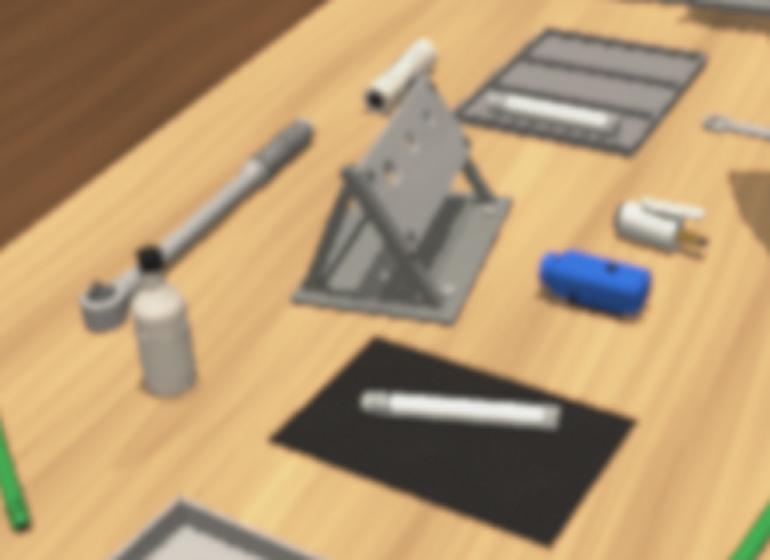

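View pics/c3.png

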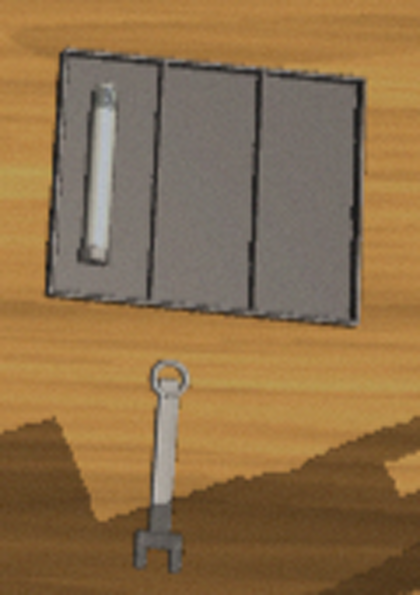

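```bash
cat > m1.py <<'E'
from h import *
import json
t=load("top0"); s=load("side0")
for n,im in(("top",t),("side",s)):
    W=cloud(im); g=cv2.cvtColor(im["frame"],cv2.COLOR_RGB2HSV); 
    # axle on mat
    box=(W[...,0]>380)&(W[...,0]<640)&(W[...,1]>190)&(W[...,1]<350)
    m=box&(g[...,2]>90)&(g[...,1]<60)&(W[...,2]<40)
    m=(cv2.morphologyEx(m.astype(np.uint8),cv2.MORPH_OPEN,np.ones((2,2)))>0)
    nlab,lab,st,ce=cv2.connectedComponentsWithStats(m.astype(np.uint8))
    k=1+np.argmax(st[1:,4]); v,u=np.nonzero(lab==k); print(n,"axle px",st[k],ce[k])
    pts=np.array([atz(im,a,b,11) for a,b in zip(u,v)])[:,:2]
    r=cv2.minAreaRect(pts.astype(np.float32)); print(" rect",r)
    vx,vy,x0,y0=cv2.fitLine(pts.astype(np.float32),cv2.DIST_L2,0,.01,.01).ravel()
    print(" line ang",np.degrees(np.arctan2(vy,vx)), x0,y0, "z",np.nanmedian(W[v,u,2]))
    # tables
    near=(np.hypot(W[...,0]-450,W[...,1]-100)<40)&(W[...,2]<15); print(" table z",np.nanmedian(W[near,2]))
    # plate plane
    pm=(W[...,0]>500)&(W[...,0]<720)&(W[...,1]>-60)&(W[...,1]<180)&(W[...,2]>50)&(W[...,2]<140)
    P=W[pm]; 
    best=None; rng=np.random.default_rng(0)
    for _ in range(500):
        q=P[rng.choice(len(P),3,replace=False)]; nn=np.cross(q[1]-q[0],q[2]-q[0]); L=np.linalg.norm(nn)
        if L<50: continue
        nn/=L; c=np.sum(np.abs((P-q[0])@nn)<2)
        if best is None or c>best[0]: best=(c,nn,q[0])
    inl=np.abs((P-best[2])@best[1])<2.5; Q=P[inl]; c0=Q.mean(0); nn=np.linalg.svd(Q-c0)[2][2]; nn*=np.sign(nn[2])
    print(" plate",len(P),inl.sum(),"n",nn,"c",c0,"yaw",np.degrees(np.arctan2(nn[1],nn[0])),"tilt",np.degrees(np.arccos(nn[2])), "minmax",Q.min(0),Q.max(0))
E
python3 m1.py
```

```text
top axle px [242 194  12  48 224] [247.78571429 217.52678571]
 rect ((447.82080078125, 264.7157287597656), (139.1416473388672, 13.695453643798828), 12.976635932922363)
 line ang 12.990704 447.4556 264.56384 z 17.23002860356337
 table z -0.17081648837665853
 plate 1716 1332 n [-0.85955301 -0.10542299  0.50005461] c [570.64266456  54.75226938 102.19085843] yaw -173.00767361449093 tilt 59.99638726586086 minmax [537.37458484 -40.20741156  61.82947386] [601.94168061 151.79945705 139.95844733]
side axle px [284 262  56  12 396] [311.06565657 267.14646465]
 rect ((446.6424255371094, 264.23626708984375), (149.94520568847656, 30.821876525878906), 12.791243553161621)
 line ang 12.944834 445.77554 263.9768 z 13.710578541465054
 table z -0.48048496638341476
 plate 1141 794 n [-0.86074066 -0.10361034  0.49838781] c [568.17875488  62.04979487 101.16069476] yaw -173.13613307722554 tilt 60.10660461031156 minmax [536.69282788 -41.40913652  62.55971288] [601.38943676 152.9156249  138.70988007]
```

```bash
cat > m2.py <<'E'
from h import *
t=load("top0"); s=load("side0")
yaw=np.radians(6.93); ez=np.array([-np.cos(yaw)*.8660,-np.sin(yaw)*.8660,.5]); ey=np.array([-np.sin(yaw),np.cos(yaw),0]); ex=np.cross(ey,ez)
out=[]
for n,im,d in(("top",t,None),("side",s,None)):
    W=cloud(im)
    c=np.array([570.64266456,54.75226938,102.19085843]) if n=="top" else np.array([568.17875488,62.04979487,101.16069476])
    # origin: on plane, at y-coordinate 0 ref point (569,58,101)
    ref=np.array([569,58,101.]); ref=ref-ez*((ref-c)@ez); print(n,"ref",ref)
    A=np.arange(120,-120,-.5); B=np.arange(60,-60,-.5)
    X,Y=np.meshgrid(A,B)
    P=ref+Y[...,None]*ex+X[...,None]*ey
    T=im["cam_to_world"]; q=(P-T[:3,3])@T[:3,:3]; u=im["fx"]*q[...,0]/q[...,2]+im["cx"]; v=im["fy"]*q[...,1]/q[...,2]+im["cy"]
    r=cv2.remap(im["frame"][:,:,::-1],u.astype(np.float32),v.astype(np.float32),cv2.INTER_CUBIC); out.append(r)
    D=(W-ref)@np.stack([ey,ex,ez],1); m=(np.abs(D[...,2])<3)&(np.abs(D[...,0])<110)&(np.abs(D[...,1])<60)
    print(" y range",np.percentile(D[m,0],[.5,2,98,99.5]),"x range",np.percentile(D[m,1],[.5,2,50,98,99.5]))
o=np.vstack(out); o=cv2.resize(o,None,fx=1.2,fy=1.2)
cv2.imwrite("pics/rect.png",o); print(o.shape)
E
python3 m2.py
```

```text
top ref [569.41038621  58.04988023 100.76131268]
 y range [-96.30101852 -93.61200885  89.32639193  91.85767114] x range [-42.06050812 -40.66729847   1.70740678  43.29189977  44.72471435]
side ref [568.68777329  57.96205053 101.18159615]
 y range [-97.47699978 -93.5723128   91.41714558  92.17623477] x range [-42.76963302 -41.34179629  -0.48510182  41.37493353  42.29294148]
(576, 576, 3)
```

View pics/rect.png

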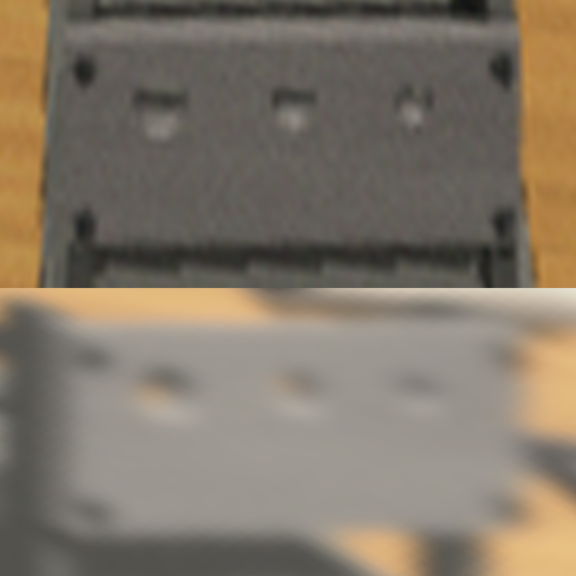

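```bash
cat > m3.py <<'E'
from h import *
t=load("top0"); s=load("side0")
# profile along axle axis in both images
c=np.array([447,264.3]);a=np.radians(12.97);d=np.array([np.cos(a),np.sin(a)])
for n,im in(("top",t),("side",s)):
    g=cv2.cvtColor(im["frame"],cv2.COLOR_RGB2GRAY).astype(np.float32)
    row=[]
    L=np.arange(-95,96,3.)
    for l in L:
        p=c+d*l; uv=proj(im,[p[0],p[1],13]); row.append(cv2.remap(g,np.float32([[uv[0]]]),np.float32([[uv[1]]]),cv2.INTER_LINEAR)[0,0])
    print(n,[(int(l),int(x)) for l,x in zip(L,row)])
# tray: mask by gray color
W=cloud(t); 
for n,im in(("top",t),):
    W=cloud(im); hsv=cv2.cvtColor(im["frame"],cv2.COLOR_RGB2HSV)
    m=(hsv[...,1]<50)&(W[...,0]>430)&(W[...,0]<690)&(W[...,1]<-120)&(W[...,1]>-420)
    m=cv2.morphologyEx(m.astype(np.uint8),cv2.MORPH_CLOSE,np.ones((5,5)))
    nl,lab,st,ce=cv2.connectedComponentsWithStats(m); k=1+np.argmax(st[1:,4]); v,u=np.nonzero(lab==k); print(st[k])
    pts=np.array([atz(im,x,y,14) for x,y in zip(u,v)])[:,:2].astype(np.float32); print(cv2.minAreaRect(pts))
    mm=lab==k; print("tray z",np.nanpercentile(W[mm,2],[5,50,95]))
E
python3 m3.py
cat > rectt.py <<'E'
from h import *
t=load("top0")
# rectified bench view around tray at z=14
X=np.arange(690,420,-.5);Y=np.arange(-120,-430,-.5)
YY,XX=np.meshgrid(Y,X); 
T=t["cam_to_world"]; P=np.stack([XX,YY,np.full_like(XX,14)],-1); q=(P-T[:3,3])@T[:3,:3]; u=t["fx"]*q[...,0]/q[...,2]+t["cx"]; v=t["fy"]*q[...,1]/q[...,2]+t["cy"]
cv2.imwrite("pics/tray.png",cv2.remap(t["frame"][:,:,::-1],u.astype(np.float32),v.astype(np.float32),cv2.INTER_CUBIC))
E
python3 rectt.py
```

```text
top [(-95, 13), (-92, 18), (-89, 14), (-86, 16), (-83, 16), (-80, 15), (-77, 17), (-74, 132), (-71, 163), (-68, 164), (-65, 159), (-62, 174), (-59, 174), (-56, 163), (-53, 175), (-50, 177), (-47, 176), (-44, 177), (-41, 178), (-38, 181), (-35, 180), (-32, 178), (-29, 177), (-26, 177), (-23, 178), (-20, 181), (-17, 180), (-14, 177), (-11, 178), (-8, 177), (-5, 180), (-2, 179), (1, 177), (4, 177), (7, 176), (10, 178), (13, 180), (16, 179), (19, 178), (22, 177), (25, 177), (28, 175), (31, 179), (34, 180), (37, 179), (40, 176), (43, 178), (46, 180), (49, 180), (52, 175), (55, 127), (58, 111), (61, 104), (64, 104), (67, 112), (70, 126), (73, 126), (76, 72), (79, 27), (82, 21), (85, 18), (88, 18), (91, 18), (94, 21)]
side [(-95, 48), (-92, 48), (-89, 48), (-86, 48), (-83, 50), (-80, 64), (-77, 105), (-74, 150), (-71, 172), (-68, 183), (-65, 203), (-62, 222), (-59, 229), (-56, 230), (-53, 231), (-50, 232), (-47, 232), (-44, 231), (-41, 231), (-38, 231), (-35, 230), (-32, 229), (-29, 229), (-26, 229), (-23, 229), (-20, 230), (-17, 232), (-14, 231), (-11, 230), (-8, 230), (-5, 229), (-2, 229), (1, 229), (4, 229), (7, 229), (10, 229), (13, 230), (16, 231), (19, 230), (22, 230), (25, 229), (28, 229), (31, 228), (34, 228), (37, 228), (40, 229), (43, 229), (46, 229), (49, 226), (52, 207), (55, 183), (58, 176), (61, 175), (64, 170), (67, 172), (70, 177), (73, 165), (76, 118), (79, 71), (82, 51), (85, 47), (88, 47), (91, 47), (94, 47)]
[ 403  154   84   77 5608]
((538.8221435546875, -304.2274475097656), (237.90341186523438, 208.38890075683594), 86.1262435913086)
tray z [-0.23254121  4.13032021 19.23634454]
```

View pics/tray.png

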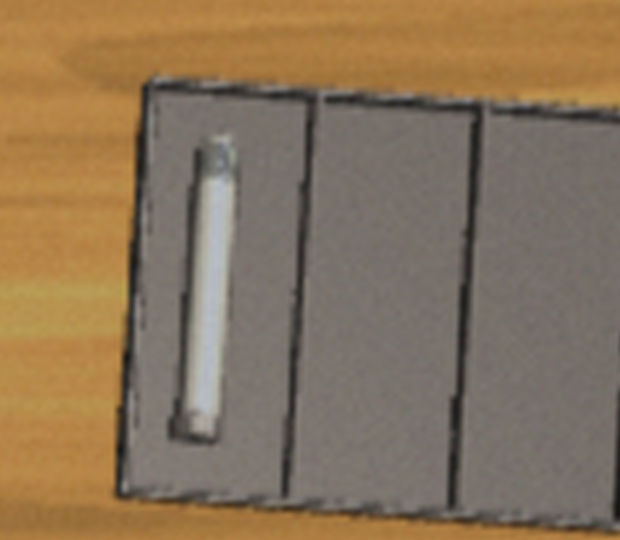

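```bash
cat > p.py <<'E'
import numpy as np, sys
from scipy.spatial.transform import Rotation as R
from workcell import ctrl
def Rt(yaw,pitch=0):
    """tool x = direction yaw(deg), pitched down by pitch deg; tool z down/back"""
    y=np.radians(yaw);p=np.radians(pitch)
    x=np.array([np.cos(y)*np.cos(p),np.sin(y)*np.cos(p),-np.sin(p)])
    ty=np.array([np.sin(y),-np.cos(y),0]); z=np.cross(x,ty)
    return np.stack([x,ty,z],1)
def plan(pos,M,n=None,step=40,ang=6.8,obs=None,start=None):
    o=obs or ctrl.get_obs(); p=np.array(o["ee_pos"]); C=R.from_rotvec(o["orientation"])
    tgt=R.from_matrix(M); d=np.asarray(pos)-p; w=(C.inv()*tgt).as_rotvec()
    k=n or max(1,int(np.ceil(max(np.linalg.norm(d)/step,np.degrees(np.linalg.norm(w))/ang))))
    print("dist %.1f turn %.1fdeg rows %d  toolw %s"%(np.linalg.norm(d),np.degrees(np.linalg.norm(w)),k,np.round(w,4)))
    for i in range(k):
        l=C.inv().apply(d/k); print([round(float(v),1) for v in l]+[round(float(v),4) for v in w/k]); C=C*R.from_rotvec(w/k)
E
python3 - <<'E'
from p import *
plan([416,257.2,150],Rt(12.97))
E
```

```text
dist 843.6 turn 11.5deg rows 22  toolw [-1.300e-03  1.000e-04  2.004e-01]
[22.1, -31.2, 3.3, -0.0001, 0.0, 0.0091]
[21.8, -31.4, 3.3, -0.0001, 0.0, 0.0091]
[21.5, -31.6, 3.3, -0.0001, 0.0, 0.0091]
[21.2, -31.8, 3.3, -0.0001, 0.0, 0.0091]
[20.9, -32.0, 3.3, -0.0001, 0.0, 0.0091]
[20.6, -32.2, 3.3, -0.0001, 0.0, 0.0091]
[20.3, -32.4, 3.3, -0.0001, 0.0, 0.0091]
[20.0, -32.5, 3.3, -0.0001, 0.0, 0.0091]
[19.7, -32.7, 3.3, -0.0001, 0.0, 0.0091]
[19.4, -32.9, 3.3, -0.0001, 0.0, 0.0091]
[19.1, -33.1, 3.3, -0.0001, 0.0, 0.0091]
[18.8, -33.2, 3.3, -0.0001, 0.0, 0.0091]
[18.5, -33.4, 3.3, -0.0001, 0.0, 0.0091]
[18.2, -33.6, 3.3, -0.0001, 0.0, 0.0091]
[17.9, -33.8, 3.3, -0.0001, 0.0, 0.0091]
[17.6, -33.9, 3.3, -0.0001, 0.0, 0.0091]
[17.3, -34.1, 3.3, -0.0001, 0.0, 0.0091]
[17.0, -34.2, 3.3, -0.0001, 0.0, 0.0091]
[16.7, -34.4, 3.3, -0.0001, 0.0, 0.0091]
[16.3, -34.5, 3.3, -0.0001, 0.0, 0.0091]
[16.0, -34.7, 3.3, -0.0001, 0.0, 0.0091]
[15.7, -34.8, 3.3, -0.0001, 0.0, 0.0091]
```

Call:
move_arm([
  [22, -31, 0, 0, 0, 0.01],
  [22, -31, 0, 0, 0, 0.01],
  [22, -32, 0, 0, 0, 0.01],
  [21, -32, 0, 0, 0, 0.01],
  [21, -32, 0, 0, 0, 0.01],
], hand=-0.3)

```text
t: 0.52
ee_pos: [294.5, -380.2, 219.2]
orientation: [-3.088, -0.573, 0.002]
ft_force: [1.1, -0.7, -0.1]
width: 58.6
```

Call:
move_arm([
  [21, -33, 2, 0, 0, 0.01],
  [20, -33, 2, 0, 0, 0.01],
  [20, -33, 2, 0, 0, 0.01],
  [20, -33, 2, 0, 0, 0.01],
  [20, -33, 2, 0, 0, 0.01],
])

```text
t: 0.93
ee_pos: [332.3, -181.5, 208.3]
orientation: [-3.103, -0.486, 0.002]
ft_force: [0.0, -0.4, 0.3]
width: 56.8
```

Call:
move_arm([
  [20, -34, 4, 0, 0, 0.01],
  [19, -34, 4, 0, 0, 0.01],
  [19, -34, 4, 0, 0, 0.01],
  [18, -34, 4, 0, 0, 0.01],
  [18, -34, 4, 0, 0, 0.01],
])

```text
t: 1.35
ee_pos: [373.0, 17.4, 188.3]
orientation: [3.116, 0.4, 0.002]
ft_force: [1.0, -0.2, -0.4]
width: 56.8
```

```bash
python3 - <<'E'
from p import *
plan([416,257.2,110],Rt(12.97))
E
```

```text
dist 255.9 turn 1.7deg rows 7  toolw [ 0.0002 -0.0014  0.0292]
[14.6, -31.6, 11.2, 0.0, -0.0002, 0.0042]
[14.5, -31.6, 11.2, 0.0, -0.0002, 0.0042]
[14.3, -31.7, 11.2, 0.0, -0.0002, 0.0042]
[14.2, -31.8, 11.2, 0.0, -0.0002, 0.0042]
[14.1, -31.8, 11.2, 0.0, -0.0002, 0.0042]
[13.9, -31.9, 11.2, 0.0, -0.0002, 0.0042]
[13.8, -31.9, 11.2, 0.0, -0.0002, 0.0042]
```

Call:
move_arm([
  [15, -34, 11, 0, 0, 0.006],
  [15, -34, 11, 0, 0, 0.006],
  [15, -34, 11, 0, 0, 0.006],
  [14, -34, 11, 0, 0, 0.006],
  [14, -34, 11, 0, 0, 0.006],
])

```text
t: 1.77
ee_pos: [403.6, 210.9, 132.8]
orientation: [-3.121, -0.354, -0.01]
ft_force: [1.3, -0.1, 0.6]
width: 56.6
```

Call:
move_arm([
  [14, -32, 11, 0, 0, 0],
  [8, -20, 11, 0, 0, 0],
  [0, 0, 0, 0, 0, 0],
])

```text
t: 2.02
ee_pos: [413.6, 275.5, 107.7]
orientation: [-3.12, -0.362, -0.011]
ft_force: [-0.1, 0.2, -1.2]
width: 56.9
```

```bash
python3 - <<'E'
from p import *
plan([416,257.2,40],Rt(12.97),n=4)
E
```

```text
dist 70.2 turn 0.5deg rows 4  toolw [-0.0002 -0.0069  0.0046]
[-0.6, 4.6, 16.9, -0.0, -0.0017, 0.0011]
[-0.5, 4.6, 16.9, -0.0, -0.0017, 0.0011]
[-0.5, 4.6, 16.9, -0.0, -0.0017, 0.0011]
[-0.5, 4.6, 16.9, -0.0, -0.0017, 0.0011]
```

Call:
move_arm([
  [-0.6, 6, 18, 0, -0.002, 0.001],
  [-0.5, 6, 18, 0, -0.002, 0.001],
  [-0.5, 4, 18, 0, -0.002, 0.001],
  [-0.5, 2, 10, 0, -0.001, 0.001],
  [0, 0, 0, 0, 0, 0],
])

```text
t: 2.43
ee_pos: [415.2, 257.0, 41.6]
orientation: [3.12, 0.363, -0.002]
ft_force: [-0.4, -1.0, -0.3]
width: 57.2
```

```bash
python3 - <<'E'
from p import *
plan([416,257.2,6],Rt(12.97),n=4)
from workcell import eyes
import cv2
from h import *
im=eyes.get_image("side"); np.savez("pics/s1.npz",**im); crop(im,260,380,210,310,6,"pics/s1.png")
im=eyes.get_image("top"); np.savez("pics/t1.npz",**im); crop(im,200,300,150,270,5,"pics/t1.png")
E
```

```text
dist 35.6 turn 0.3deg rows 4  toolw [0.0003 0.0011 0.0054]
[0.2, -0.0, 8.9, 0.0001, 0.0003, 0.0013]
[0.2, -0.0, 8.9, 0.0001, 0.0003, 0.0013]
[0.2, -0.0, 8.9, 0.0001, 0.0003, 0.0013]
[0.2, -0.0, 8.9, 0.0001, 0.0003, 0.0013]
```

View pics/s1.png

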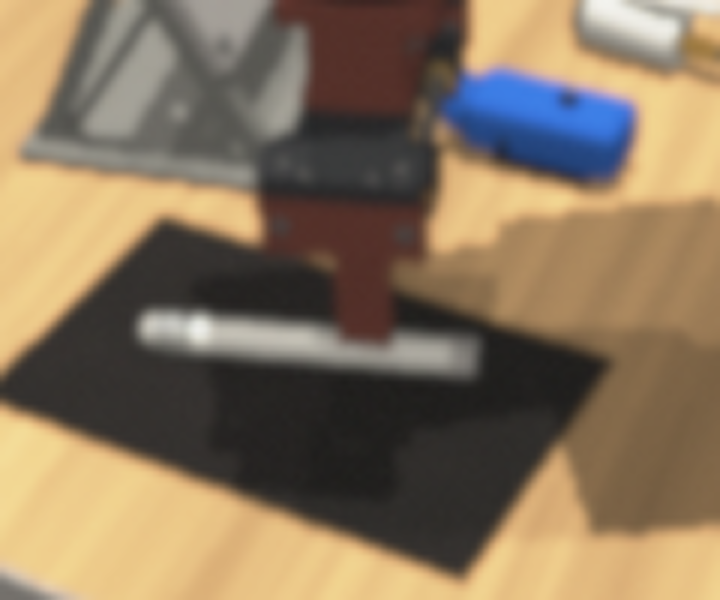

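View pics/t1.png

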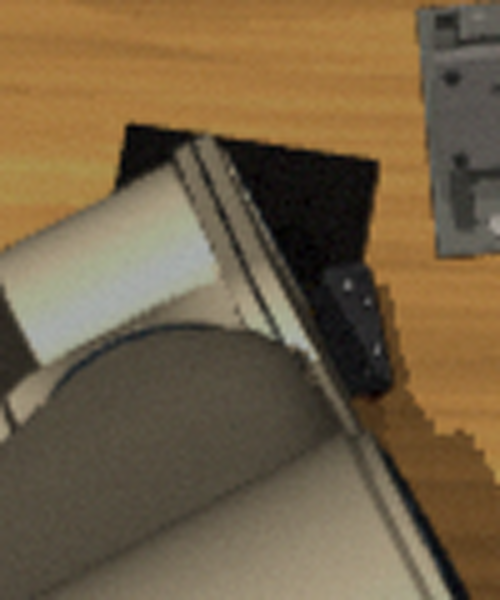

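Call:
move_arm([
  [0.4, 0, 12, 0, 0, 0.002],
  [0.2, 0, 11, 0, 0, 0.002],
  [0, 0, 9, 0, 0, 0.001],
  [0, 0, 2, 0, 0, 0],
  [0, 0, 0, 0, 0, 0],
])

```text
t: 2.95
ee_pos: [419.2, 259.2, 8.9]
orientation: [-3.118, -0.354, -0.011]
ft_force: [0.4, 0.3, 0.1]
width: 57.1
```

```bash
python3 - <<'E'
from p import *
plan([416,257.2,6],Rt(12.97),n=1)
E
```

```text
dist 4.7 turn 0.4deg rows 1  toolw [-0.0023 -0.0071 -0.0006]
[-3.6, 1.2, 2.8, -0.0023, -0.0071, -0.0006]
```

Call:
move_arm([
  [-3.5, 1.2, 2.5, -0.002, -0.007, 0],
  [0, 0, 0, 0, 0, 0],
])

```text
t: 3.12
ee_pos: [415.6, 257.1, 5.8]
orientation: [3.121, 0.354, -0.002]
ft_force: [0.0, -0.6, -0.3]
width: 57.0
```

```bash
python3 - <<'E'
from p import *
plan([416,257.2,6],Rt(12.97),n=1)
E
```

```text
dist 0.5 turn 0.1deg rows 1  toolw [ 0.0001  0.0012 -0.0003]
[0.4, -0.0, -0.2, 0.0001, 0.0012, -0.0003]
```

Call:
move_arm([
  [0, 0, 0, 0, 0, 0],
  [0, 0, 0, 0, 0, 0],
  [0, 0, 0, 0, 0, 0],
  [0, 0, 0, 0, 0, 0],
  [0, 0, 0, 0, 0, 0],
], hand=1)

```text
t: 3.53
ee_pos: [416.0, 257.5, 6.6]
orientation: [-3.121, -0.355, -0.0]
ft_force: [-0.0, -0.1, 0.8]
width: 27.0
```

```bash
python3 - <<'E'
from p import *
o=ctrl.get_obs();print(o["ee_pos"],o["width"],o["ft_force"])
plan([416,257.2,5.8],Rt(12.97),n=1)
E
```

```text
[415.99109097 257.45831003   6.62031283] 26.965810531261567 [-0.03305382 -0.08147424  0.75580482]
dist 0.9 turn 0.0deg rows 1  toolw [-0.0003 -0.0001 -0.    ]
[-0.0, 0.3, 0.8, -0.0003, -0.0001, -0.0]
```

Call:
move_arm([
  [0, 0, 0.4, 0, 0, 0],
  [0, 0, 0, 0, 0, 0],
  [0, 0, 0, 0, 0, 0],
  [0, 0, 0, 0, 0, 0],
  [0, 0, 0, 0, 0, 0],
])

```text
t: 3.95
ee_pos: [416.2, 257.6, 6.5]
orientation: [-3.121, -0.355, -0.001]
ft_force: [-0.1, -0.4, 0.2]
width: 14.4
```

Call:
move_arm([
  [0, 0, 0, 0, 0, 0],
  [0, 0, -10, 0, 0, 0],
  [0, 0, -20, 0, 0, 0],
  [0, 0, -30, 0, 0, 0],
  [0, 0, -30, 0, 0, 0],
])

```text
t: 4.37
ee_pos: [411.6, 254.8, 94.9]
orientation: [3.116, 0.354, -0.02]
ft_force: [0.3, 0.1, -1.4]
width: 13.9
```

```bash
python3 - <<'E'
from p import *
from workcell import eyes
from h import *
im=eyes.get_image("side"); np.savez("pics/s2.npz",**im); crop(im,240,360,190,290,6,"pics/s2.png")
o=ctrl.get_obs();print(o["ee_pos"],o["width"],o["ft_force"],o["orientation"])
E
```

```text
[414.42400626 256.51460468  99.97352793] 14.179325440344659 [1.76480815 0.76734634 2.20983218] [ 3.11938867  0.35450566 -0.00866206]
```

View pics/s2.png

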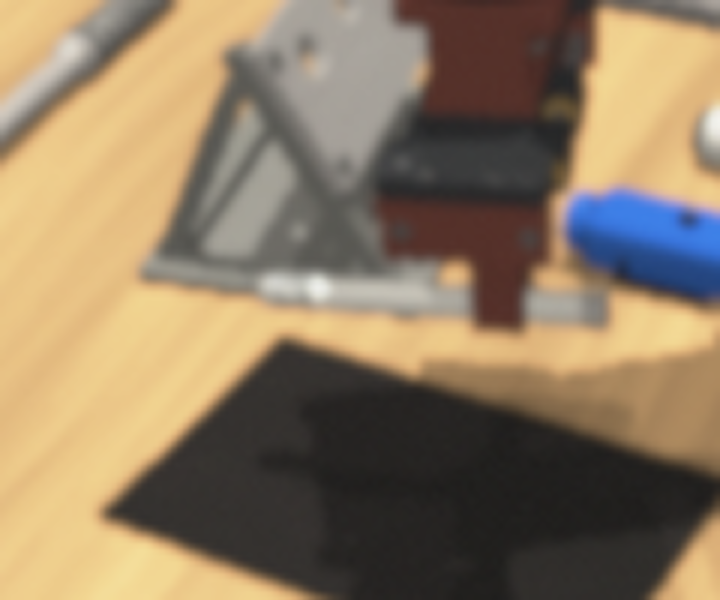

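```bash
cat >> p.py <<'E'
A=Rt(6.93,30)
H={"20":np.array([570.1,111.4,114]),"15":np.array([576.8,56.4,114]),"12":np.array([582.9,6.8,114])}
def tcp_for(p,tipx=106.9,tipz=-5.0,M=A,tipy=0): return np.asarray(p)-M@np.array([tipx,tipy,tipz])
E
python3 - <<'E'
from p import *
T=tcp_for(H["20"]-40*A[:,0]); print(T)
plan(T+[0,0,0],A)
E
```

```text
[441.32855694  95.74852685 183.11987298]
dist 183.0 turn 30.3deg rows 5  toolw [ 0.0293 -0.5175  0.1025]
[-2.1, 32.6, -16.6, 0.0059, -0.1035, 0.0205]
[-3.1, 32.5, -16.5, 0.0059, -0.1035, 0.0205]
[-4.1, 32.5, -16.3, 0.0059, -0.1035, 0.0205]
[-5.2, 32.5, -16.0, 0.0059, -0.1035, 0.0205]
[-6.1, 32.5, -15.6, 0.0059, -0.1035, 0.0205]
```

Call:
move_arm([
  [0, 5, -35, 0, 0, 0],
  [0, 15, -35, 0, 0, 0.01],
  [-3, 25, -25, 0, -0.05, 0.02],
  [-4, 30, -10, 0.005, -0.08, 0.02],
  [-4, 32, -5, 0.006, -0.08, 0.02],
])

```text
t: 4.83
ee_pos: [423.8, 150.4, 219.6]
orientation: [3.099, 0.253, -0.341]
ft_force: [0.7, 0.7, -2.8]
width: 14.1
```

```bash
python3 - <<'E'
from p import *
T=tcp_for(H["20"]-40*A[:,0])
plan(T,A)
E
```

```text
dist 68.1 turn 17.6deg rows 3  toolw [ 0.0107 -0.3044  0.0405]
[5.4, 19.0, 11.2, 0.0036, -0.1015, 0.0135]
[6.7, 18.9, 10.5, 0.0036, -0.1015, 0.0135]
[8.0, 18.9, 9.7, 0.0036, -0.1015, 0.0135]
```

Call:
move_arm([
  [5, 17, 10, 0.004, -0.09, 0.013],
  [6, 17, 10, 0.004, -0.09, 0.013],
  [6, 10, 8, 0.002, -0.08, 0.008],
  [0, 0, 0, 0, 0, 0],
])

```text
t: 5.17
ee_pos: [442.2, 102.0, 192.9]
orientation: [3.022, 0.183, -0.743]
ft_force: [-0.2, 0.3, -1.1]
width: 13.7
```

```bash
python3 - <<'E'
from p import *
T=tcp_for(H["20"]-40*A[:,0])
plan(T,A)
E
```

```text
dist 11.6 turn 2.4deg rows 1  toolw [-0.0044 -0.0418  0.0009]
[3.1, 6.1, 9.4, -0.0044, -0.0418, 0.0009]
```

Call:
move_arm([
  [3, 6, 9, -0.004, -0.041, 0],
  [0, 0, 0, 0, 0, 0],
  [0, 0, 0, 0, 0, 0],
])

```text
t: 5.42
ee_pos: [441.6, 95.7, 183.6]
orientation: [3.002, 0.18, -0.8]
ft_force: [-0.1, -0.5, -1.0]
width: 14.4
```

```bash
cat > look.py <<'E'
import sys
from p import *
from workcell import eyes
from h import *
def look(tag,side=(220,340,140,240,6),top=(270,370,130,220,6)):
    o=ctrl.get_obs()
    s=eyes.get_image("side"); np.savez(f"pics/s{tag}.npz",**s)
    t=eyes.get_image("top"); np.savez(f"pics/t{tag}.npz",**t)
    crop(s,*side,f"pics/s{tag}.png"); crop(t,*top,f"pics/t{tag}.png")
    C=R.from_rotvec(o["orientation"]).as_matrix()
    tip=o["ee_pos"]+C@[106.9,0,-5]
    print("tcp",np.round(o["ee_pos"],1),"tip pred",np.round(tip,1),"px side",np.round(proj(s,tip),1),"top",np.round(proj(t,tip),1),"w",round(o["width"],1),"f",np.round(o["ft_force"],1))
    for k in H: print(k,"px side",np.round(proj(s,H[k]),1),"top",np.round(proj(t,H[k]),1))
    return o,s,t,C,tip
E
python3 - <<'E'
from look import *
T=tcp_for(H["20"]-40*A[:,0]); plan(T,A)
look("3")
E
```

```text
dist 0.5 turn 0.2deg rows 1  toolw [-0.0016 -0.0027 -0.0007]
[0.0, -0.1, 0.5, -0.0016, -0.0027, -0.0007]
tcp [441.6  95.7 183.6] tip pred [536.1 107.1 134.7] px side [302.1 194.6] top [303.5 179. ] w 14.4 f [-0.1 -0.5 -1. ]
20 px side [291.3 199.5] top [302.4 168.3]
15 px side [297.1 191. ] top [323.  166.5]
12 px side [301.8 183.8] top [341.6 164.9]
```

View pics/s3.png

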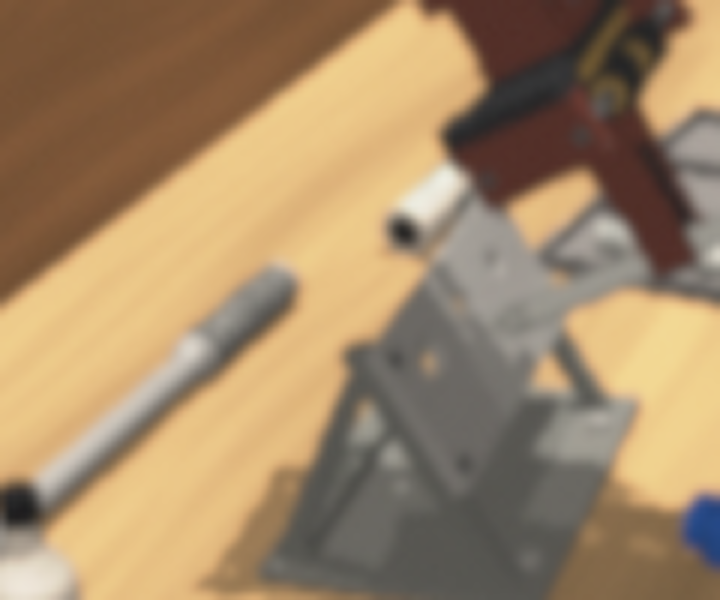

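View pics/t3.png

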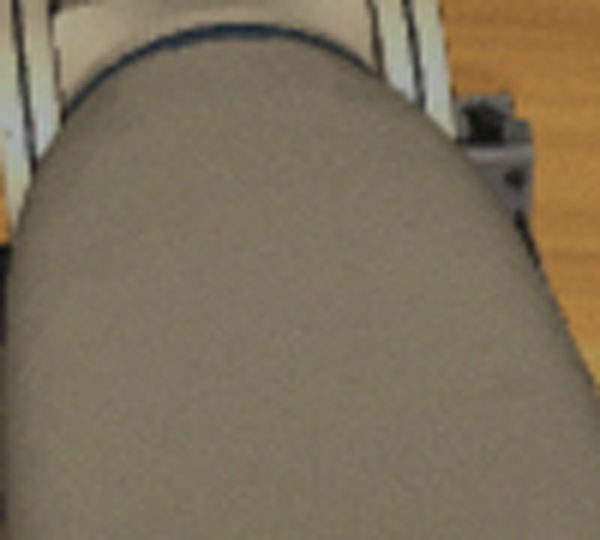

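```bash
cat >> look.py <<'E'
def axle(o,im,verbose=True):
    C=R.from_rotvec(o["orientation"]).as_matrix()
    W=cloud(im); L=(W-o["ee_pos"])@C
    m=(L[...,0]>18)&(L[...,0]<125)&(np.abs(L[...,1])<14)&(L[...,2]>-22)&(L[...,2]<14)
    return L,m
E
python3 - <<'E'
from look import *
o=ctrl.get_obs()
s=load("s3"); L,m=axle(o,s)
P=L[m]; 
for a in range(18,126,6):
    k=(P[:,0]>=a)&(P[:,0]<a+6)
    if k.sum(): print(a,k.sum(),"y",np.round(np.percentile(P[k,1],[0,50,100]),1),"z",np.round(np.percentile(P[k,2],[0,50,100]),1))
# upscaled crop
crop(s,280,340,165,215,12,"pics/z3.png")
E
```

```text
18 11 y [-7.9 -4.4  3.1] z [-11.4  -7.6   0.8]
24 10 y [-9.1 -5.1 -2.3] z [-11.4  -6.1   1.5]
30 12 y [-8.9 -5.6  2.1] z [-11.3  -7.4   1.1]
36 9 y [-11.3  -4.6   1. ] z [-11.1  -5.4   2.4]
42 10 y [-7.9 -5.6  1.4] z [-10.7  -5.7   1.9]
48 11 y [-7.9 -4.4 -1.6] z [-12.5  -5.8  -0.7]
54 10 y [-9.  -4.8 -1.4] z [-12.   -5.8   1.1]
60 8 y [-8.4 -6.1 -3.6] z [-11.2  -6.4   1.6]
66 9 y [-9.8 -6.1 -0.6] z [-11.4  -5.5   0.9]
72 9 y [-9.4 -5.2  0.7] z [-10.6  -5.8   0.8]
78 10 y [-8.1 -4.8 -0.4] z [-10.9  -6.9   1.5]
84 8 y [-7.  -4.7 -1.7] z [-12.2  -8.4  -1.2]
90 14 y [-10.3  -4.5  -0.1] z [-11.3  -6.    3.2]
96 6 y [-7.5 -4.7 -1.5] z [-11.9  -5.4   2.3]
102 4 y [-5.7 -4.  -2.9] z [-10.3  -6.   -1.3]
```

View pics/z3.png

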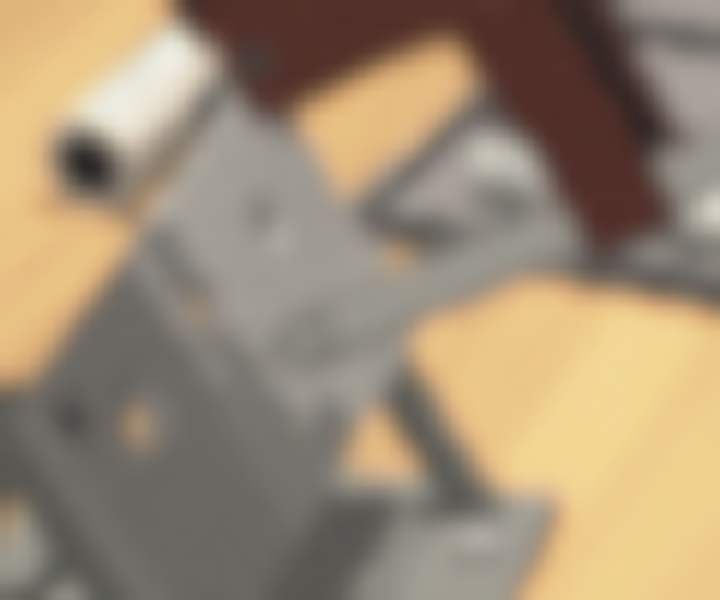

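Call:
move_arm([
  [10, 0, 0.5, -0.001, -0.002, 0],
  [12, 0, 0, 0, 0, 0],
  [12, 0, 0, 0, 0, 0],
  [2, 0, 0, 0, 0, 0],
])

```text
t: 5.85
ee_pos: [474.8, 101.9, 167.4]
orientation: [3.003, 0.186, -0.79]
ft_force: [-1.0, -0.0, -1.2]
width: 14.3
```

```bash
cat > st.py <<'E'
from p import *
def st(k,tip=(106.9,0,-5)):
    o=ctrl.get_obs(); C=R.from_rotvec(o["orientation"]).as_matrix(); t=o["ee_pos"]+C@np.array(tip)
    e=A.T@(t-H[k]); print("tip rel hole (x ahead,y right,z down): ",np.round(e,2)," rot err tool",np.round((R.from_matrix(C).inv()*R.from_matrix(A)).as_rotvec(),4),"f tool",np.round(C.T@o["ft_force"],1),"w",round(o["width"],1),"t",round(o["t"],2))
if __name__=="__main__":
    import sys; st(sys.argv[1])
E
python3 st.py 20
```

```text
tip rel hole (x ahead,y right,z down):  [-2.75 -2.4  -4.41]  rot err tool [ 0.0007 -0.0094  0.0028] f tool [-0.3 -0.1  1.6] w 14.3 t 5.85
```

Call:
move_arm([
  [0, 2.4, 4.4, 0, -0.009, 0.003],
  [0, 0, 0, 0, 0, 0],
])

```text
t: 6.02
ee_pos: [474.0, 99.6, 162.6]
orientation: [2.998, 0.182, -0.803]
ft_force: [-0.5, 0.5, -0.8]
width: 14.2
```

```bash
python3 st.py 20
```

```text
tip rel hole (x ahead,y right,z down):  [-1.24  0.09  1.25]  rot err tool [ 0.0011 -0.0002  0.0001] f tool [ 0.1 -0.5  0.9] w 14.2 t 6.02
```

```bash
python3 - <<'E'
from look import *
o,s,t,C,tip=look("4"); crop(s,270,330,165,215,12,"pics/z4.png")
E
```

```text
tcp [474.   99.6 162.6] tip pred [568.4 111.1 113.5] px side [291.9 199.7] top [302.5 169. ] w 14.2 f [-0.5  0.5 -0.8]
20 px side [291.3 199.5] top [302.4 168.3]
15 px side [297.1 191. ] top [323.  166.5]
12 px side [301.8 183.8] top [341.6 164.9]
```

View pics/z4.png

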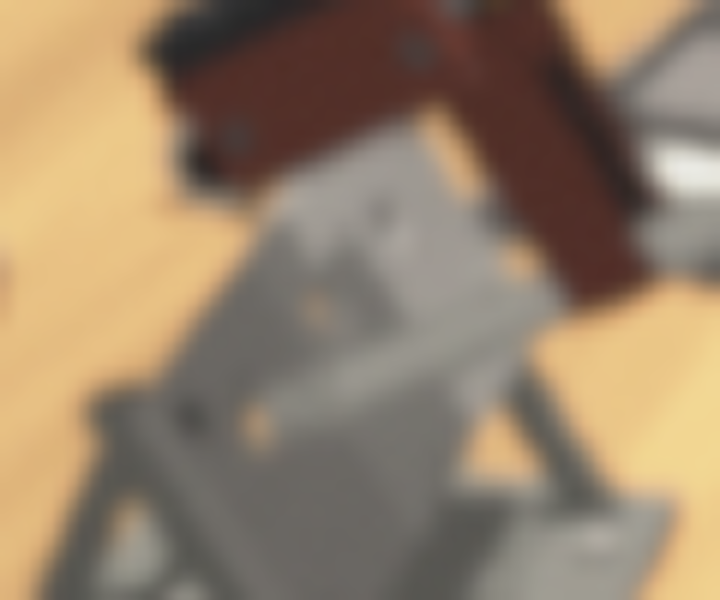

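Call:
move_arm([
  [8, 0, -1, 0, 0, 0],
  [8, 0.5, 1, 0, -0.002, 0],
  [8, 0.5, 1, 0, -0.002, 0],
  [0, 0, 0, 0, 0, 0],
])

```text
t: 6.45
ee_pos: [496.2, 101.3, 149.7]
orientation: [2.998, 0.182, -0.807]
ft_force: [-0.3, -0.1, -1.2]
width: 13.9
```

```bash
python3 st.py 20
```

```text
tip rel hole (x ahead,y right,z down):  [24.46  1.08  1.62]  rot err tool [0.0006 0.0022 0.0001] f tool [0.3 0.1 1.2] w 13.9 t 6.45
```

No contact force, and the tip is about 24 mm past the front face. Going on to ~36 mm.

Call:
move_arm([
  [8, -1, -1, 0, 0, 0],
  [4, 0, 0, 0, 0, 0],
  [0, 0, 0, 0, 0, 0],
  [0, 0, 0, 0, 0, 0],
])

```text
t: 6.78
ee_pos: [508.4, 103.8, 143.1]
orientation: [2.997, 0.181, -0.808]
ft_force: [-0.0, 0.3, -1.6]
width: 14.4
```

```bash
python3 st.py 20; python3 - <<'E'
from look import *
o,s,t,C,tip=look("5"); crop(s,270,330,165,215,12,"pics/z5.png")
E
```

```text
tip rel hole (x ahead,y right,z down):  [38.56  0.13  1.22]  rot err tool [ 0.0005  0.0033 -0.0002] f tool [ 0.8 -0.3  1.4] w 14.4 t 6.78
tcp [508.4 103.8 143.1] tip pred [602.7 115.2  93.7] px side [281.4 204.2] top [301.5 158.6] w 14.4 f [-0.   0.3 -1.6]
20 px side [291.3 199.5] top [302.4 168.3]
15 px side [297.1 191. ] top [323.  166.5]
12 px side [301.8 183.8] top [341.6 164.9]
```

View pics/z5.png

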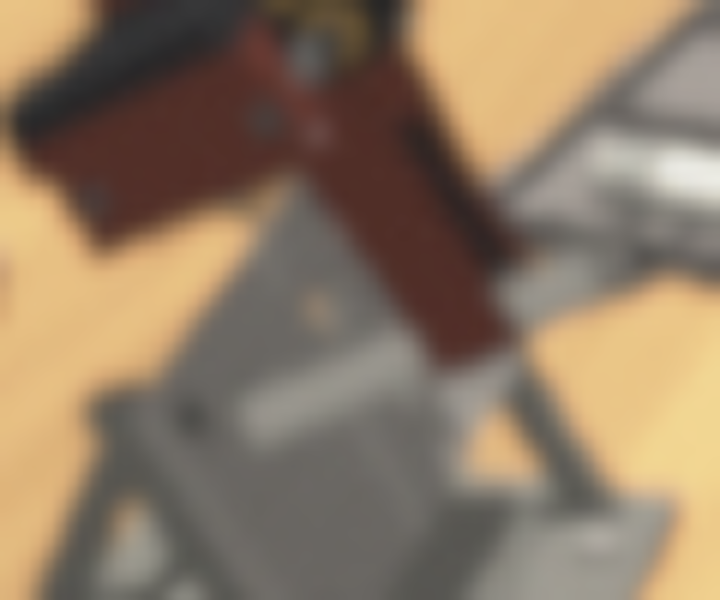

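Call:
move_arm([
  [-12, 0, 0, 0, 0.002, 0],
  [-15, 0, 0, 0, 0, 0],
  [-15, 0, 0, 0, 0, 0],
  [-10, 0, 0, 0, 0, 0],
])

```text
t: 7.22
ee_pos: [460.2, 97.9, 170.3]
orientation: [2.997, 0.181, -0.807]
ft_force: [0.3, 0.5, -2.1]
width: 14.3
```

```bash
python3 st.py 20; python3 st.py 15
```

```text
tip rel hole (x ahead,y right,z down):  [-17.16   0.18   1.91]  rot err tool [ 0.0006  0.0026 -0.0002] f tool [ 1.4 -0.5  1.6] w 14.3 t 7.22
tip rel hole (x ahead,y right,z down):  [-17.18 -55.23   1.91]  rot err tool [ 0.0006  0.0026 -0.0002] f tool [ 1.4 -0.5  1.6] w 14.3 t 7.22
```

Call:
move_arm([
  [0, 18, -1, 0, 0.002, 0],
  [0, 20, 0, 0, 0, 0],
  [0, 14, 0, 0, 0, 0],
  [0, 0, 0, 0, 0, 0],
  [0, 0, 0, 0, 0, 0],
])

```text
t: 7.63
ee_pos: [462.7, 44.9, 175.5]
orientation: [3.0, 0.183, -0.801]
ft_force: [-0.3, 0.8, -1.4]
width: 14.4
```

```bash
python3 st.py 15
```

```text
tip rel hole (x ahead,y right,z down):  [-23.1   -2.5   -1.15]  rot err tool [ 0.0006 -0.002   0.0011] f tool [ 0.5 -0.9  1.3] w 14.4 t 7.63
```

Call:
move_arm([
  [12, 2.5, 1.5, 0, -0.001, 0.001],
  [8, 0, 0.5, 0, 0, 0],
  [0, 0, 0, 0, 0, 0],
])

```text
t: 7.88
ee_pos: [480.8, 45.6, 163.0]
orientation: [3.0, 0.182, -0.8]
ft_force: [-0.4, 0.1, -1.7]
width: 14.4
```

```bash
python3 st.py 15;  python3 - <<'E'
from look import *
o,s,t,C,tip=look("6"); crop(s,280,330,165,205,14,"pics/z6.png")
E
```

```text
tip rel hole (x ahead,y right,z down):  [-1.28 -0.85  0.58]  rot err tool [-0.0001 -0.0023  0.    ] f tool [ 0.5 -0.1  1.7] w 14.4 t 7.88
tcp [480.8  45.6 163. ] tip pred [575.3  57.1 114.1] px side [297.4 191.1] top [322.8 167. ] w 14.4 f [-0.4  0.1 -1.7]
20 px side [291.3 199.5] top [302.4 168.3]
15 px side [297.1 191. ] top [323.  166.5]
12 px side [301.8 183.8] top [341.6 164.9]
```

View pics/z6.png

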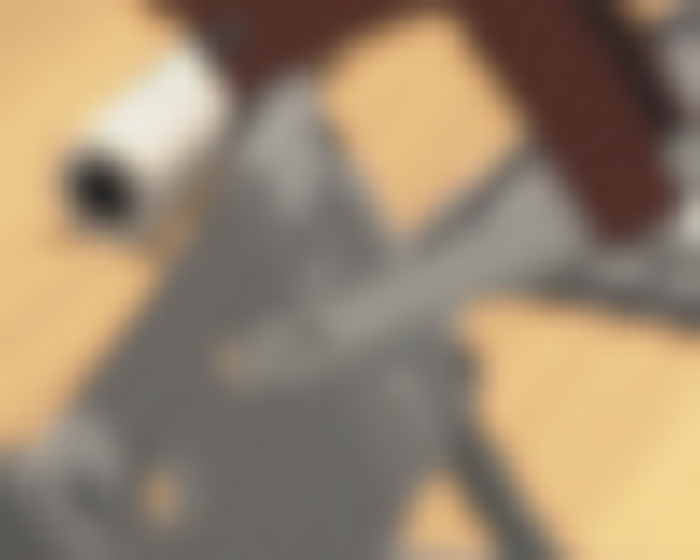

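Call:
move_arm([
  [3, 0.8, -0.3, 0, -0.002, 0],
  [3, 0, 0, 0, 0, 0],
  [0, 0, 0, 0, 0, 0],
])

```text
t: 8.23
ee_pos: [485.3, 46.0, 160.0]
orientation: [2.997, 0.184, -0.808]
ft_force: [0.3, -1.2, -1.3]
width: 14.2
```

```bash
python3 st.py 15
```

```text
tip rel hole (x ahead,y right,z down):  [ 4.19 -0.83  1.48]  rot err tool [0.001  0.0028 0.0012] f tool [0.8 1.3 1. ] w 14.2 t 8.23
```

Call:
move_arm([
  [3, 0.4, -0.6, 0, 0.001, 0.001],
  [3, 0, 0, 0, 0, 0],
  [0, 0, 0, 0, 0, 0],
])

```text
t: 8.48
ee_pos: [490.6, 46.0, 157.7]
orientation: [2.996, 0.182, -0.808]
ft_force: [-0.6, -0.8, -0.1]
width: 14.5
```

```bash
python3 st.py 15
```

```text
tip rel hole (x ahead,y right,z down):  [ 9.93 -0.05  0.96]  rot err tool [ 0.0019  0.0036 -0.    ] f tool [-0.5  0.7  0.5] w 14.5 t 8.48
```

Call:
move_arm([
  [5, 0, -0.5, 0, 0.002, 0],
  [5, 0, 0, 0, 0, 0],
  [0, 0, 0, 0, 0, 0],
])

```text
t: 8.73
ee_pos: [501.0, 47.2, 152.7]
orientation: [2.998, 0.182, -0.802]
ft_force: [0.6, -0.3, -2.4]
width: 14.0
```

```bash
python3 st.py 15
```

```text
tip rel hole (x ahead,y right,z down):  [ 2.142e+01  1.000e-02 -3.900e-01]  rot err tool [ 0.0017 -0.0005 -0.0002] f tool [1.6 0.3 1.8] w 14.0 t 8.73
```

Call:
move_arm([
  [6, 0, 0.5, 0, 0, 0],
  [6, 0, 0, 0, 0, 0],
  [4, 0, 0, 0, 0, 0],
  [0, 0, 0, 0, 0, 0],
])

```text
t: 9.07
ee_pos: [516.3, 48.9, 143.1]
orientation: [2.998, 0.182, -0.802]
ft_force: [0.7, -0.2, -0.0]
width: 14.2
```

```bash
python3 st.py 15;  python3 - <<'E'
from look import *
o,s,t,C,tip=look("7"); crop(s,270,330,165,215,12,"pics/z7.png")
L,m=axle(o,s); P=L[m]
for a in range(18,126,6):
    k=(P[:,0]>=a)&(P[:,0]<a+6)
    if k.sum(): print(a,k.sum(),"y",np.round(np.percentile(P[k,1],[0,50,100]),1),"z",np.round(np.percentile(P[k,2],[0,50,100]),1))
E
```

```text
tip rel hole (x ahead,y right,z down):  [39.51  0.18  0.23]  rot err tool [ 0.0018 -0.0006 -0.0003] f tool [ 0.6  0.3 -0.3] w 14.2 t 9.07
tcp [516.3  48.9 143.1] tip pred [610.7  60.3  94. ] px side [287.1 195.5] top [321.6 156.3] w 14.2 f [ 0.7 -0.2 -0. ]
20 px side [291.3 199.5] top [302.4 168.3]
15 px side [297.1 191. ] top [323.  166.5]
12 px side [301.8 183.8] top [341.6 164.9]
18 8 y [-8.9 -5.2 -0.7] z [-12.4  -5.4   2.6]
24 8 y [-9.4 -6.7 -2.9] z [-11.9  -8.4  -1.9]
30 7 y [-9.1 -5.1  0.1] z [-12.3  -5.8   1. ]
36 11 y [-7.1 -4.8  1.5] z [-12.3  -7.7   0.9]
42 7 y [-8.6 -6.3 -3.2] z [-12.7  -6.3   1.6]
48 7 y [-8.5 -7.  -4. ] z [-11.8  -5.4  -0.9]
54 7 y [-8.6 -6.2 -1.8] z [-11.9  -7.5  -1. ]
60 13 y [-12.8  -5.6   7.6] z [-21.3  -7.6  11.1]
66 32 y [-13.6  -2.5  11.9] z [-21.3  -5.3  13.2]
```

View pics/z7.png

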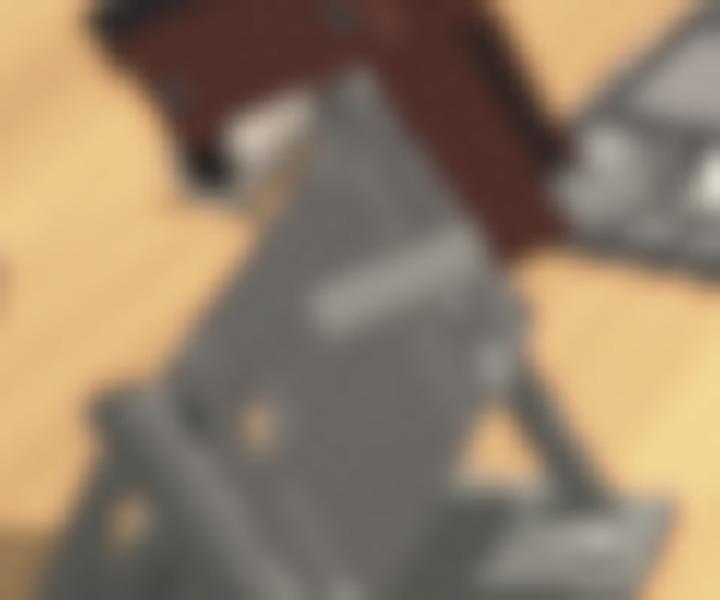

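Call:
move_arm([
  [-10, 0, 0, 0, 0, 0],
  [-12, 0, 0, 0, 0, 0],
  [-14, 0, 0, 0, 0, 0],
  [-14, 0, 0, 0, 0, 0],
  [-6, 0, 0, 0, 0, 0],
])

```text
t: 9.58
ee_pos: [463.1, 42.9, 173.1]
orientation: [2.998, 0.182, -0.803]
ft_force: [0.1, 0.1, -1.6]
width: 14.2
```

```bash
python3 st.py 15; python3 st.py 12
```

```text
tip rel hole (x ahead,y right,z down):  [-21.81  -0.37   1.11]  rot err tool [0.001  0.     0.0001] f tool [ 0.9 -0.1  1.3] w 14.2 t 9.58
tip rel hole (x ahead,y right,z down):  [-21.87 -50.34   1.15]  rot err tool [0.001  0.     0.0001] f tool [ 0.9 -0.1  1.3] w 14.2 t 9.58
```

Call:
move_arm([
  [0, 17, -1, 0, 0, 0],
  [0, 18, 0, 0, 0, 0],
  [0, 13, 0, 0, 0, 0],
  [0, 0, 0, 0, 0, 0],
  [0, 0, 0, 0, 0, 0],
])

```text
t: 10.0
ee_pos: [465.2, -5.4, 177.6]
orientation: [3.0, 0.184, -0.802]
ft_force: [0.2, -0.3, -1.6]
width: 14.0
```

```bash
python3 st.py 12
```

```text
tip rel hole (x ahead,y right,z down):  [-27.37  -2.3   -1.03]  rot err tool [-0.0001 -0.0012  0.0015] f tool [1.  0.4 1.3] w 14.0 t 10.0
```

Call:
move_arm([
  [12, 2.3, 1, 0, 0, 0.001],
  [12, 0, 0.5, 0, 0, 0],
  [0, 0, 0, 0, 0, 0],
  [0, 0, 0, 0, 0, 0],
])

```text
t: 10.33
ee_pos: [487.5, -3.5, 162.6]
orientation: [3.001, 0.183, -0.802]
ft_force: [-0.3, 0.0, -1.8]
width: 14.0
```

```bash
python3 st.py 12;  python3 - <<'E'
from look import *
o,s,t,C,tip=look("8"); crop(s,280,330,160,200,14,"pics/z8.png")
E
```

```text
tip rel hole (x ahead,y right,z down):  [-0.49 -1.39  0.71]  rot err tool [-0.0008 -0.0015  0.001 ] f tool [ 0.7 -0.   1.7] w 14.0 t 10.33
tcp [487.5  -3.5 162.6] tip pred [582.    8.1 113.6] px side [301.9 184.1] top [341.1 165.3] w 14.0 f [-0.3  0.  -1.8]
20 px side [291.3 199.5] top [302.4 168.3]
15 px side [297.1 191. ] top [323.  166.5]
12 px side [301.8 183.8] top [341.6 164.9]
```

View pics/z8.png

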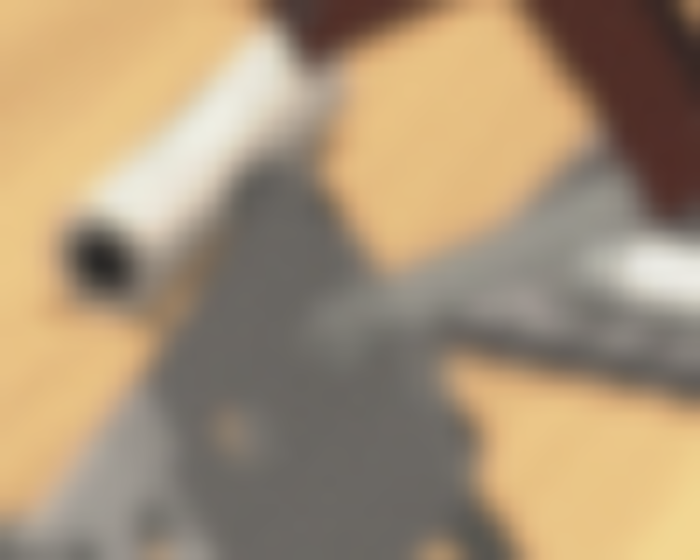

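View pics/t8.png

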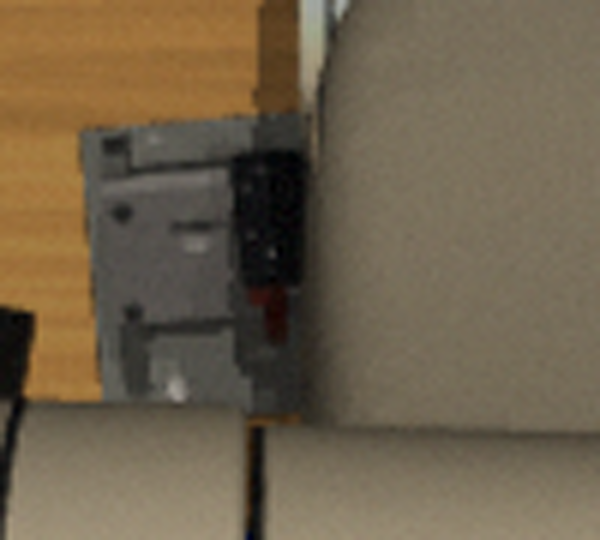

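Call:
move_arm([
  [0, 1.5, -0.7, 0, -0.001, 0.001],
  [2, 0, 0, 0, 0, 0],
  [0, 0, 0, 0, 0, 0],
])

```text
t: 10.68
ee_pos: [489.1, -4.4, 162.2]
orientation: [2.999, 0.183, -0.805]
ft_force: [-0.3, 0.8, -1.1]
width: 14.3
```

```bash
python3 st.py 12
```

```text
tip rel hole (x ahead,y right,z down):  [ 1.   -0.3   0.53]  rot err tool [-0.0005  0.0007  0.0008] f tool [ 0.4 -0.8  1. ] w 14.3 t 10.68
```

Call:
move_arm([
  [2, 0.2, -0.2, 0, 0, 0],
  [1, 0, 0, 0, 0, 0],
  [0, 0, 0, 0, 0, 0],
])

```text
t: 10.93
ee_pos: [491.5, -4.5, 161.3]
orientation: [2.998, 0.182, -0.806]
ft_force: [0.4, -0.5, -1.1]
width: 14.1
```

```bash
python3 st.py 12
```

```text
tip rel hole (x ahead,y right,z down):  [3.47 0.14 0.31]  rot err tool [-0.0001  0.0018  0.0005] f tool [0.8 0.6 0.8] w 14.1 t 10.93
```

Call:
move_arm([
  [2, 0, -0.3, 0, 0.001, 0],
  [1, 0, 0, 0, 0, 0],
  [0, 0, 0, 0, 0, 0],
])

```text
t: 11.18
ee_pos: [492.7, -4.7, 160.6]
orientation: [2.997, 0.182, -0.811]
ft_force: [-1.2, -0.2, 0.9]
width: 14.4
```

```bash
python3 st.py 12
```

```text
tip rel hole (x ahead,y right,z down):  [4.84 0.55 0.69]  rot err tool [0.0003 0.0051 0.    ] f tool [-1.5  0.  -0.2] w 14.4 t 11.18
```

Call:
move_arm([
  [2, -0.3, -0.6, 0, 0.004, 0],
  [2, 0, 0, 0, 0, 0],
  [0, 0, 0, 0, 0, 0],
])

```text
t: 11.43
ee_pos: [492.4, -4.6, 160.1]
orientation: [2.994, 0.181, -0.82]
ft_force: [0.2, -0.4, -0.3]
width: 14.3
```

```bash
python3 st.py 12
```

```text
tip rel hole (x ahead,y right,z down):  [4.92 0.47 1.81]  rot err tool [ 0.0003  0.0111 -0.0003] f tool [0.3 0.4 0.2] w 14.3 t 11.43
```

Call:
move_arm([
  [0, -0.3, -1.8, 0, 0.01, 0],
  [3, 0, 0, 0, 0, 0],
])

```text
t: 11.6
ee_pos: [493.6, -4.3, 160.9]
orientation: [2.996, 0.181, -0.813]
ft_force: [-17.1, -3.8, 9.9]
width: 14.3
```

```bash
python3 st.py 12
```

```text
tip rel hole (x ahead,y right,z down):  [5.53 0.34 0.03]  rot err tool [ 0.0003  0.0063 -0.0006] f tool [-20.    1.7   0.3] w 14.3 t 11.6
```

Call:
move_arm([
  [-6, 0, 0, 0, 0, 0],
  [-12, 0, 0, 0, 0, 0],
  [-18, 0, 0, 0, 0, 0],
  [-25, 0, -5, 0, 0, 0],
  [-15, 0, -10, 0, 0, 0],
])

```text
t: 12.02
ee_pos: [434.6, -10.5, 210.9]
orientation: [3.0, 0.182, -0.806]
ft_force: [0.5, 0.6, -0.9]
width: 14.4
```

```bash
python3 st.py 12; python3 - <<'E'
from look import *
o=ctrl.get_obs(); s=eyes.get_image("side"); np.savez("pics/s9.npz",**s); crop(s,270,370,120,200,7,"pics/z9.png")
L,m=axle(o,s); P=L[m]
for a in range(18,126,6):
    k=(P[:,0]>=a)&(P[:,0]<a+6)
    if k.sum(): print(a,k.sum(),"y",np.round(np.percentile(P[k,1],[0,50,100]),1),"z",np.round(np.percentile(P[k,2],[0,50,100]),1))
# lane target: axle centre at lane -> tcp = lane - 32 along tray x
yaw=-4.1; d=np.array([np.cos(np.radians(yaw)),np.sin(np.radians(yaw))])
lane=np.array([538.5,-313]); print("tcp xy",lane-31.9*d)
tx,ty=lane-31.9*d
plan([tx,ty,120],Rt(yaw))
E
```

```text
tip rel hole (x ahead,y right,z down):  [-70.81  -0.84 -14.14]  rot err tool [-0.0012  0.0016  0.0008] f tool [ 1.  -0.5  0.5] w 14.4 t 12.02
18 10 y [-9.9 -4.6 -1.9] z [-10.9  -7.1   0.2]
24 9 y [-10.8  -4.1  -1.5] z [-11.5  -4.4   2.2]
30 12 y [-9.3 -3.9  0. ] z [-12.2  -5.6   2.4]
36 6 y [-9.5 -6.8 -2.5] z [-11.4  -6.3  -3. ]
42 9 y [-8.7 -4.   1.3] z [-12.3  -7.1   1.3]
48 9 y [-7.7 -5.9  2.8] z [-11.   -6.3   1.7]
54 11 y [-9.6 -4.4 -1. ] z [-11.9  -6.5   1.9]
60 7 y [-8.6 -6.5 -3.5] z [-12.3  -6.7   1.4]
66 10 y [-9.3 -6.6 -2.4] z [-11.2  -5.7   1.5]
72 8 y [-10.4  -6.8   0. ] z [-11.2  -7.    0.9]
78 8 y [-8.9 -6.  -1.7] z [-12.   -6.    2.5]
84 9 y [-9.9 -5.8 -0.3] z [-10.8  -7.   -0.7]
90 9 y [-9.7 -4.6 -0.2] z [-10.6  -6.1   1.8]
96 6 y [-7.5 -5.6  1.8] z [-11.3  -6.4   1. ]
102 4 y [-4.9 -4.  -1.3] z [-10.6  -7.1  -1.5]
tcp xy [ 506.68163902 -310.71923153]
dist 322.4 turn 31.8deg rows 9  toolw [0.0494 0.5204 0.1884]
[8.5, 34.1, 7.1, 0.0055, 0.0578, 0.0209]
[8.8, 33.9, 7.4, 0.0055, 0.0578, 0.0209]
[9.1, 33.8, 7.7, 0.0055, 0.0578, 0.0209]
[9.3, 33.6, 8.1, 0.0055, 0.0578, 0.0209]
[9.5, 33.5, 8.4, 0.0055, 0.0578, 0.0209]
[9.7, 33.3, 8.8, 0.0055, 0.0578, 0.0209]
[9.9, 33.2, 9.2, 0.0055, 0.0578, 0.0209]
[10.1, 33.0, 9.6, 0.0055, 0.0578, 0.0209]
[10.2, 32.9, 10.0, 0.0055, 0.0578, 0.0209]
```

View pics/z9.png

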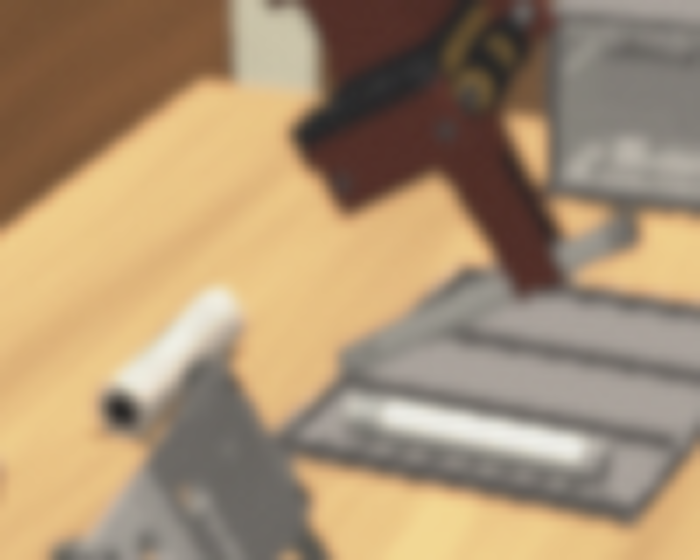

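Call:
move_arm([
  [0, 34, 0, 0.005, 0.06, 0.02],
  [3, 36, 4, 0.005, 0.06, 0.02],
  [9, 36, 8, 0.005, 0.06, 0.02],
  [10, 35, 8, 0.005, 0.06, 0.02],
  [10, 35, 8, 0.005, 0.06, 0.02],
])

```text
t: 12.48
ee_pos: [478.3, -185.2, 181.3]
orientation: [3.111, 0.041, -0.294]
ft_force: [1.1, 0.0, -1.1]
width: 14.4
```

```bash
python3 - <<'E'
from p import *
plan([506.7,-310.7,90],Rt(-4.1))
E
```

```text
dist 157.8 turn 12.2deg rows 4  toolw [0.0236 0.1879 0.0974]
[10.5, 31.2, 21.7, 0.0059, 0.047, 0.0244]
[10.2, 31.1, 22.0, 0.0059, 0.047, 0.0244]
[9.9, 31.0, 22.3, 0.0059, 0.047, 0.0244]
[9.6, 30.9, 22.6, 0.0059, 0.047, 0.0244]
```

Call:
move_arm([
  [9, 30, 18, 0.006, 0.047, 0.024],
  [9, 30, 18, 0.006, 0.047, 0.024],
  [9, 30, 18, 0.006, 0.035, 0.022],
  [5, 18, 12, 0.003, 0.02, 0.01],
  [0, 0, 0, 0, 0, 0],
])

```text
t: 12.9
ee_pos: [506.2, -307.8, 113.0]
orientation: [3.131, -0.102, -0.019]
ft_force: [0.0, -0.2, 0.2]
width: 14.5
```

```bash
python3 - <<'E'
from p import *
plan([506.7,-310.7,60],Rt(-4.1),n=3)
E
```

```text
dist 53.0 turn 0.9deg rows 3  toolw [0.0094 0.0115 0.0063]
[0.4, 0.8, 17.7, 0.0031, 0.0038, 0.0021]
[0.4, 0.8, 17.7, 0.0031, 0.0038, 0.0021]
[0.3, 0.9, 17.7, 0.0031, 0.0038, 0.0021]
```

Call:
move_arm([
  [0.4, 1, 18, 0.003, 0.004, 0.002],
  [0.4, 1, 18, 0.003, 0.004, 0.002],
  [0.3, 1, 18, 0.003, 0.004, 0.002],
  [0, 0, 8, 0, 0, 0],
  [0, 0, 0, 0, 0, 0],
])

```text
t: 13.32
ee_pos: [509.5, -312.5, 50.8]
orientation: [3.136, -0.116, 0.012]
ft_force: [-0.4, 0.5, -0.9]
width: 14.7
```

```bash
python3 - <<'E'
from look import *
plan([506.7,-310.7,8],Rt(-4.1),n=3)
o,s,t,C,tip=look("10",side=(290,410,120,220,6),top=(390,510,130,240,6))
E
```

```text
dist 43.0 turn 0.5deg rows 3  toolw [ 0.0029 -0.0076 -0.0026]
[-1.1, -0.6, 14.3, 0.001, -0.0025, -0.0009]
[-1.0, -0.6, 14.3, 0.001, -0.0025, -0.0009]
[-1.0, -0.6, 14.3, 0.001, -0.0025, -0.0009]
tcp [ 509.5 -312.5   50.8] tip pred [ 616.  -320.4   56.7] px side [328.4 160.3] top [455.8 162.6] w 14.7 f [-0.4  0.5 -0.9]
20 px side [291.3 199.5] top [302.4 168.3]
15 px side [297.1 191. ] top [323.  166.5]
12 px side [301.8 183.8] top [341.6 164.9]
```

View pics/s10.png

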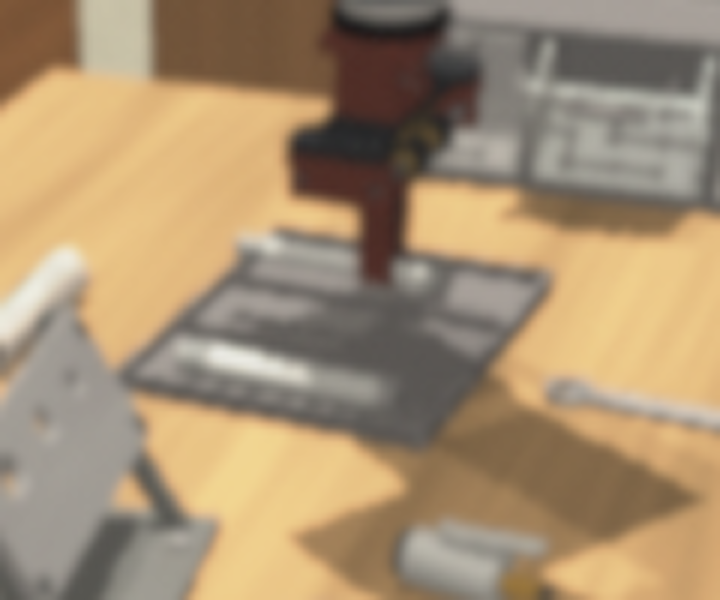

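View pics/t10.png

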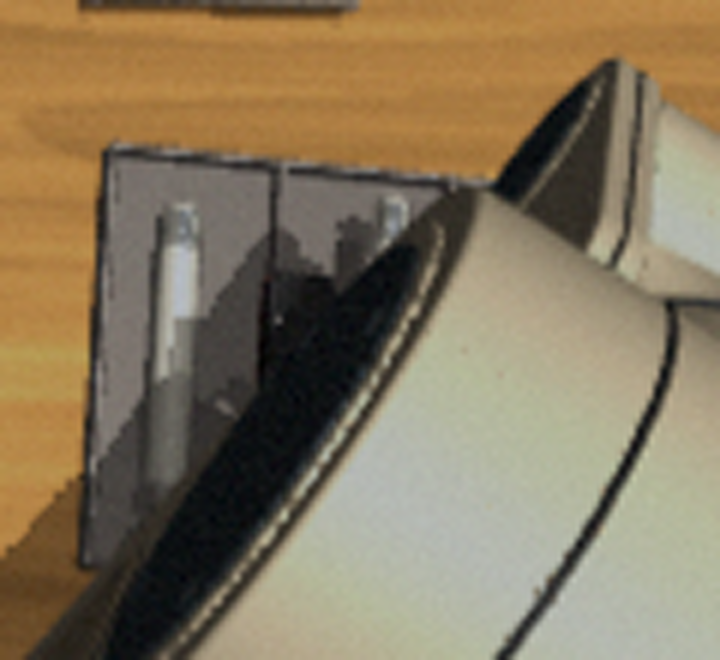

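Call:
move_arm([
  [-1.2, -0.6, 13, 0.001, -0.003, -0.001],
  [-1.2, -0.6, 12, 0.001, -0.003, -0.001],
  [-1, -0.6, 8, 0, -0.002, 0],
  [0, 0, 2, 0, 0, 0],
  [0, 0, 0, 0, 0, 0],
])

```text
t: 13.83
ee_pos: [509.7, -310.9, 17.4]
orientation: [3.135, -0.109, 0.008]
ft_force: [0.3, -0.5, -1.8]
width: 14.3
```

```bash
python3 - <<'E'
from p import *
plan([506.7,-310.7,7.3],Rt(-4.1),n=1)
E
```

```text
dist 10.5 turn 0.4deg rows 1  toolw [ 0.0047 -0.0056  0.002 ]
[-3.1, -0.0, 10.1, 0.0047, -0.0056, 0.002]
```

Call:
move_arm([
  [-3, 0, 5, 0.005, -0.006, 0.002],
  [-1, 0, 4, 0, 0, 0],
  [0, 0, 0, 0, 0, 0],
])

```text
t: 14.08
ee_pos: [505.5, -310.6, 7.6]
orientation: [-3.139, 0.112, 0.002]
ft_force: [-0.3, -0.2, -1.4]
width: 14.4
```

```bash
python3 - <<'E'
from p import *
plan([506.7,-310.7,7.0],Rt(-4.1),n=1)
o=ctrl.get_obs(); print(o["ee_pos"],o["ft_force"])
E
```

```text
dist 1.3 turn 0.1deg rows 1  toolw [-0.0009  0.0011 -0.0001]
[1.2, 0.0, 0.5, -0.0009, 0.0011, -0.0001]
[ 505.47283849 -310.61205626    7.55090801] [-0.28971798 -0.2367673  -1.37298023]
```

Call:
move_arm([
  [0.8, 0, 0.7, 0, 0, 0],
  [0, 0, 0, 0, 0, 0],
  [0, 0, 0, 0, 0, 0],
])

```text
t: 14.33
ee_pos: [506.3, -310.9, 6.8]
orientation: [-3.139, 0.113, 0.002]
ft_force: [0.5, 0.5, -0.8]
width: 14.0
```

Call:
move_arm([
  [0, 0, 0, 0, 0, 0],
  [0, 0, 0, 0, 0, 0],
  [0, 0, 0, 0, 0, 0],
  [0, 0, 0, 0, 0, 0],
  [0, 0, 0, 0, 0, 0],
], hand=0.1)

```text
t: 14.75
ee_pos: [507.6, -311.7, 8.3]
orientation: [3.139, -0.113, 0.003]
ft_force: [0.2, 0.7, -1.3]
width: 39.1
```

Released; rising straight up, then swinging back to see clearly.

Call:
move_arm([
  [-0.5, -0.5, -15, 0, 0, 0],
  [0, 0, -25, 0, 0, 0],
  [0, 0, -35, 0, 0, 0],
  [0, 0, -38, 0, 0, 0],
  [0, 0, -38, 0, 0, 0],
])

```text
t: 15.17
ee_pos: [501.7, -307.8, 155.5]
orientation: [-3.131, 0.113, 0.022]
ft_force: [1.2, -0.5, -0.1]
width: 39.3
```

Call:
move_arm([
  [-20, 30, -20, 0, 0, 0],
  [-25, 32, 0, 0, 0, 0],
  [-25, 32, 0, 0, 0, 0],
  [-25, 32, 0, 0, 0, 0],
  [-20, 25, 0, 0, 0, 0],
])

```text
t: 15.58
ee_pos: [382.5, -454.8, 189.8]
orientation: [3.135, -0.094, 0.007]
ft_force: [0.0, -0.7, 0.4]
width: 39.3
```

```bash
python3 - <<'E'
from look import *
look("11",side=(280,400,140,220,6),top=(390,510,140,240,6))
E
```

```text
tcp [ 382.5 -454.8  189.8] tip pred [ 489.2 -461.2  195.3] px side [370.1 119.2] top [533.8 199.2] w 39.3 f [ 0.  -0.7  0.4]
20 px side [291.3 199.5] top [302.4 168.3]
15 px side [297.1 191. ] top [323.  166.5]
12 px side [301.8 183.8] top [341.6 164.9]
```

View pics/s11.png

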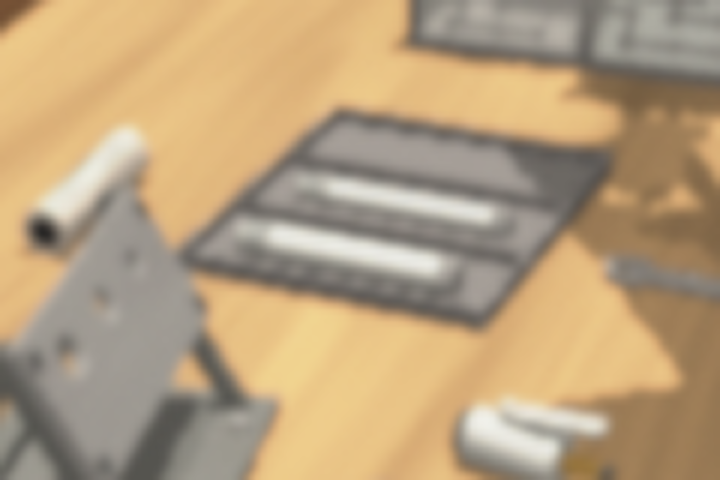

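View pics/t11.png

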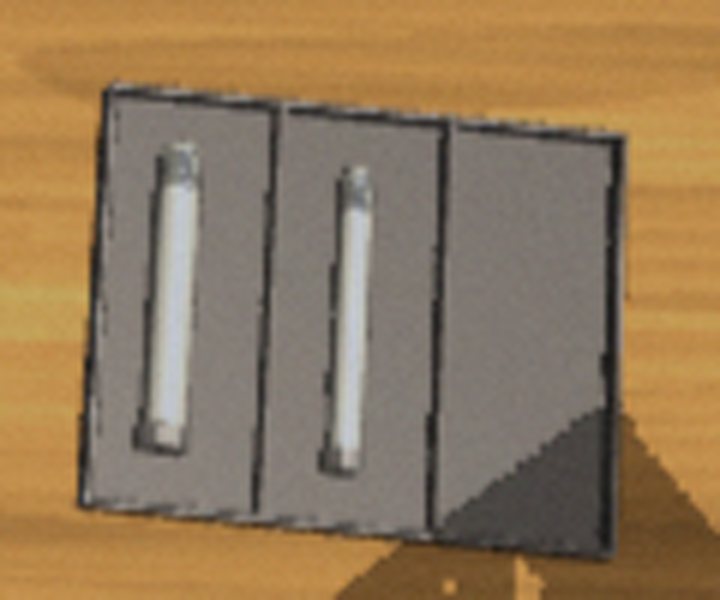

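Call:
move_arm([
  [0, 0, 0, 0, 0, 0],
  [0, 0, 0, 0, 0, 0],
  [0, 0, 0, 0, 0, 0],
  [0, 0, 0, 0, 0, 0],
])

```text
t: 16.02
ee_pos: [381.7, -454.9, 189.3]
orientation: [3.136, -0.103, 0.006]
ft_force: [-0.5, -0.3, 0.4]
width: 39.3
```

```bash
python3 - <<'E'
from look import *
t=eyes.get_image("top"); cv2.imwrite("pics/final.png",t["frame"][:,:,::-1])
a=load("top0")["frame"].astype(int); d=np.abs(t["frame"].astype(int)-a).sum(2)
for n,(u,v) in dict(tray=(157,205),light=(313,236),pump=(352,247),spanner=(436,273),stock=(418,190),grip=(427,126),wrench=(316,106),bottle=(237,131)).items():
    print(n,np.median(d[v-15:v+15,u-8:u+8]),d[v-15:v+15,u-8:u+8].max())
o=ctrl.get_obs(); print(o["t"],np.round(o["ee_pos"],1))
E
```

```text
tray 31.0 51
light 20.0 40
pump 28.0 146
spanner 135.0 280
stock 28.0 54
grip 28.0 49
wrench 26.0 46
bottle 22.0 44
16.0667 [ 381.9 -454.7  189.2]
```

View pics/final.png

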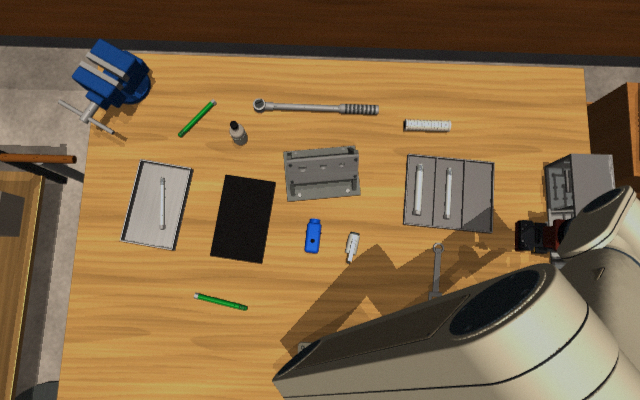

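```bash
python3 -c "
from workcell import ctrl
print(ctrl.close_job())"
```

```text
the job is handed in; nothing more can be done
None
```

The axle from the mat sized as 15 mm. It now lies flat and lengthwise about the middle of the middle (15 mm) lane, released. I handed the job in at about 16 s of the 54 s allowed.

| Hole | Result | How far the tip stood out behind the plate (from arm pose) |
|---|---|---|
| Widest (20) | Went through with no contact force | about 30 mm |
| Middle (15) | Went through with no contact force | about 31 mm |
| Narrowest (12) | Stopped about 5 mm past the front face with about 20 N straight along the axle, so I did not force it | did not pass |

I drew the axle back out after each hole.

- **Size:** the grip opening read about 14.2 mm throughout. That is too wide for a 12 mm shank, so it agrees with the 15 mm result.
- **Placing:** the last top and side pictures show the axle about centred in the middle lane, with the tip pointing away from the robot. The gripper was clear of everything.
- **Other things:** in the last top picture everything else is in its starting place, including the other axle in the steel parts tray. My before-and-after picture comparison disagreed for the spanner and slightly for the pump head. Both look unmoved in the picture, so I put that down to the arm's shadow.

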